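# Ready the battery lamp

## Robot

A 6-joint arm with a two-finger parallel gripper is mounted at the origin on the work surface; the furniture and walls round the work are solid. World frame = base frame: x ahead of the robot, y to its left, z up, the work surface at z = 0. Lengths are in m, angles in degrees, forces in N, time in s.
With the tool pointing down it reaches from about 0.35 to 0.875 m from the base axis. Payload 4.2 kg.
Tool frame: the origin (TCP) lies between the finger pads; the fingertips stand 14 mm ahead of it and the grasp point (between the pads) lies 5 mm behind it (r.tcp_to_tips is the distance from the TCP to the fingertips, in m); y points along the fingers, x is the direction in which the jaws open and shut, and the axes are right-handed (so a half turn about y gives the same grasp; the last joint's range is limited). The gripper opens to 87 mm and grips with 3 to 60 N. Pads are 19 mm wide; open, the fingers measure 117 mm over their backs; the gripper's body (75 mm by 190 mm) begins 51 mm behind the grasp point.
Start: joints at [82.941, 22.042, 0.453, 0, -68.411, -14.817], TCP at [0.233, 0.58, 0.237] pointing down, gripper open.
Joint ranges: [-179.83, 179.83], [-69.29, 118.12], [-61.27, 80.66], [-181.25, 117.63], [-171.15, -9.14], [-177.46, 177.46]. Speed limits (degrees/s): [159.86, 159.86, 180, 180, 180, 180].

## Interface

Orientations are given as a 3x3 rotation matrix whose columns are the frame's x, y, z axes.
In Python, from station import sense, optics, ticket, r gives the robot as it stands.
- The arm moves only by the tool carry_out, never from a script. Its argument "steps" is a list that holds one entry, the list of rows, each a list of 6 numbers: the shift along the world's x, y, z in cm, then the turn, a rotation vector about the world's x, y, z in rad. A call has 1 to 20 rows; each row is the pose to reach, as a shift and turn from the pose commanded when the call began; what a row does not reach only later rows make up. A row lasts 1/8 s, in which the tool goes at most 62.5 mm and 10.7 degrees, less where a joint would pass 70% of its speed; a pose out of reach is approached as far as the arm can. A call with a gripper value outside its range is refused whole. "fingers" is the closure in counts, from 0 (fully open) to 255 (shut), set as the call begins (left out, the last holds). The fingers move at their own pace and stop on an object; the grip force is fixed at half the most. Time passes only in rows, so rows that repeat a pose let the fingers close. It gives the time, the measured TCP pose, the force and the opening at its end, in the units of the state.
- sense(): the state, without advancing time (a new reading comes with each control period).
- optics.capture(name): name is "side" or "top"; returns a dict with "image" (400x640x3 uint8, red, green, blue), "fov_y" (degrees; the focal length in pixels is half the picture's height over the tangent of half this angle, whatever the lens; pixels are square), "cx", "cy" (the principal point, pixels), "rvec" (rotation vector, rad) and "tvec" (3), from world to camera coordinates, as OpenCV has them. Camera axes: x right, y down, z forward; pixel columns grow to the right and rows downward; lengths in m; the calibration is good to about 2 mm. A picture is of the moment at which its call begins. There is no depth.
- ticket.finish_job(): hands the job in, once; it reports no verdict.
The state is a dict: "time_s": time; "joints": joint angles; "joint_velocities": joint speeds; "effort": joint torques, N m; "tcp_pos": TCP position; "ee_rot": TCP orientation; "wrist_force": force on the tool from outside, world axes, zero at the start; "moment": the same for the moment, N m; "gripper_width": opening from 0.0 (shut) to 1.0 (fully open).
Only numpy, scipy, OpenCV 4.12 (cv2) and the standard library are available. Lean on these libraries where they do the work, as an engineer would, in place of code of your own. Each camera call takes 0.05 s, during which the arm holds its last target.

## Task

Get the battery lamp on the work table ready: first put the loose battery cell into its bay, its brass button towards the mast and its flat end against the coil spring, so that it lies fully down under the red lip. Then pull the light bar up until the orange lock button clicks out of the tube and the mast stays up by itself. Leave the other things on the table where they are.

Things in the scene. Friction and masses are not known exactly. Their poses are not given: they have to be found in the camera images.
- lamp: battery lamp screwed to the table; grey foot 18 mm high, 274 mm long: a 52 mm wide bar with the battery bay at its -x end, a 104 mm disc under the mast at its +x end. Origin on the table between them; +x points from the bay (centre x = -70 mm) to the mast axis (x = +75 mm), z up. The fixed aluminium outer tube, 32 mm across with a black 39 mm collar, reaches z = 150 mm. It cannot move as a whole
- lamp_bay (a point): centre of the cell when home in the bay: lamp x = -70 mm, 42 mm above the table, axes as the lamp's. The home cell lies along x, button end at +x. The bay is open at the top and sides: four sloped black saddles (x = +-19 mm, 10 mm long, 32 mm wide over all, tops 12 mm below this point) carry the cell; the foot lies 24 mm below this point. A black wall, 30 mm wide, has its face at x = +30.5 mm
- lamp_lip (a point): middle of the tip edge of the red lip on the bay's wall, 26 mm along lamp x from lamp_bay and 20.3 mm above it. The lip is 26 mm wide, 4 mm thick and overhangs the wall's face by 4.5 mm, so it covers the top edge of the home cell with 1.5 mm to spare. Wall and lip end 22 mm above lamp_bay
- lamp_spring (a joint): coil spring's 18 mm round plate, centred at lamp_bay height: 0 = free, its face 27.5 mm to lamp -x of lamp_bay; grows as it is pressed to -x, up to 0.018 m; 4 N when free, then 400 N/m more. The home cell holds it at 0.003. Behind it is a black housing, 32 mm wide, top 12 mm above lamp_bay, 48 to 65 mm to -x of it
- lamp_spring_face (a point): middle of the spring plate's face, moves with it. The cell goes in tilted, flat end lower against this plate, pushes it back until the cell stands 6 to 10 mm to -x of its home place, and is then rolled down level so that its button end passes the lip; let go, the spring slides it under the lip
- lamp_grip (a point): middle of the light bar at the top of the mast, moves with it; the bar is white with a black rubber grip in the middle, 120 mm long along the lamp's y, 30 mm wide along the lamp's x, 22 mm high, this point at mid height (186 mm above the table when the mast is down, 25 mm clear above the tube's collar). Axes as the lamp's. Take it across the 30 mm.
- lamp_mast (a joint): how far the mast is pulled up (m): 0 = down, locks at 0.090, end stop at 0.0915. It weighs about 0.6 kg and slides down again if let go before it has locked; locked it sits at about 0.0895
- lamp_button (a joint): orange spring lock button: 0 = hidden in the tube, 0.007 = out (m). It springs out by itself through its hole when the mast is pulled up to between about 0.0895 and 0.0915 m
- lamp_window (a point): the lock button's hole, 10 mm wide with a dark rim, in the side of the outer tube that faces the bay, 124 mm above the table
- cell: the loose battery cell, lying on the table: 34 mm across, 61 mm long with its button, green with a copper band next to the button end; 0.14 kg. Origin at its middle on its axis; +x along its axis towards the button. It can roll about x, so only its x axis has meaning.
- cell_nub (a point): tip of the cell's brass button (10 mm across, 1.5 mm high), 30.5 mm from the middle
- desk_chest: fixed wooden drawer chest at the back left of the lamp, 223 mm high, about 255 mm along world x and 180 mm along world y, its top drawer standing 60 mm open towards the lamp; carry things round it or above it. Origin under its middle; leave alone
- rubber_stamp: wooden hand stamp, 30x42x60 mm, standing; leave alone. Origin under its middle
- pin_tin: round blue tin, 62 mm across, 28 mm high; leave alone. Origin under its middle
- eraser: white eraser, 22x58x12 mm; leave alone. Origin under its middle
- masking_tape: cream roll of tape lying flat beside the bay, 96 mm across, 24 mm high; leave alone. Origin under its middle
- glue_stick: glue stick lying beside the bay, 24x96x24 mm, long along its own y; leave alone. Origin under its middle
- water_pot: turquoise plastic pot, 78 mm across, 85 mm high; leave alone. Origin under its middle
- ink_bottle: dark ink bottle with white cap, 44 mm across, 92 mm high; leave alone. Origin under its middle
- poster_red: red paint bottle, 57 mm across, 140 mm high; leave alone. Origin under its middle
Mind the look-alikes: they are no part of the job. Of the things shaped like the cell, the green one is meant.

How it is judged:
By the outcome, as a careful person would: the job done as asked, in the order asked, and still so for the second after the job is handed in, with the robot touching nothing.
It also fails if it takes over 64 s, if anything falls off the work surface, if the arm or the gripper's body presses on something with over 40 N, if the wrist force passes 120 N, or if a joint passes its speed limit or range.

## Working session

There is one attempt and no reset: what is moved stays moved. The work goes in short steps, Python scripts to look and compute and a tool call to move; the robot and the scene stay as the last step left them, time stands still between calls to the robot, and variables do not carry over. Pictures are saved under pics/ and viewed, and the job is handed in when it is done.

Besides the shell and the picture viewer there is one more tool, called as a command line: name --argument value ..., lists and objects as JSON in quotes. carry_out: Moves the arm, as the interface text tells. Its arguments: {"type":"object","properties":{"steps":{"type":"array","items":{"type":"array","items":{"type":"array","items":{"type":"number"}}}},"fingers":{"type":"number"}},"required":["steps"]}

```bash
mkdir -p pics; ls; cat > h.py <<'E'
import numpy as np, cv2
from station import sense, optics, ticket, r
def cap(n,fn=None):
    d=optics.capture(n)
    if fn: cv2.imwrite('pics/'+fn,d['image'][:,:,::-1])
    h=d['image'].shape[0]; f=h/2/np.tan(np.radians(d['fov_y'])/2)
    K=np.array([[f,0,d['cx']],[0,f,d['cy']],[0,0,1.]])
    d['K']=K; d['R']=cv2.Rodrigues(np.array(d['rvec'],float))[0]; d['t']=np.array(d['tvec'],float)
    return d
def proj(d,P):
    P=np.atleast_2d(P); return cv2.projectPoints(P.astype(float),np.array(d['rvec'],float),d['t'],d['K'],None)[0][:,0]
def ray(d,u,v):
    c=-d['R'].T@d['t']; w=d['R'].T@np.linalg.inv(d['K'])@np.array([u,v,1.]); return c,w/np.linalg.norm(w)
def onz(d,u,v,z):
    c,w=ray(d,u,v); return c+w*(z-c[2])/w[2]
def tri(d1,p1,d2,p2):
    c1,w1=ray(d1,*p1);c2,w2=ray(d2,*p2)
    s=np.linalg.lstsq(np.stack([w1,-w2],1),c2-c1,rcond=None)[0]
    a=c1+w1*s[0];b=c2+w2*s[1]; return (a+b)/2,np.linalg.norm(a-b)
E
python3 - <<'E'
from h import *
np.set_printoptions(precision=4,suppress=True)
for n in('side','top'):
    d=cap(n,n+'0.png'); print(n,d['fov_y'],d['cx'],d['cy'],-d['R'].T@d['t'],d['R'][2],d['image'].shape)
print(sense())
E
```

```text
pics
side 44.93076032052899 315.15124290191085 196.14150530078257 [-0.1934 -1.1497  1.2403] [ 0.3779  0.6825 -0.6256] (400, 640, 3)
top 44.44036711291312 312.2401667975061 199.17785182673904 [0.3144 0.0896 1.7809] [ 0.1158 -0.007  -0.9933] (400, 640, 3)
{'time_s': 0.1, 'joints': array([ 82.9411,  22.0875,   0.3897,  -0.0248, -68.4122, -14.8148]), 'joint_velocities': array([-0.0703, -0.1787,  0.1311,  0.12  ,  0.0031,  0.0808]), 'effort': array([ -0.0005, -39.1691,  18.7934,   4.2319,   0.0134,  -0.0001]), 'tcp_pos': array([0.2327, 0.5795, 0.2356]), 'ee_rot': array([[-0.3727, -0.0006,  0.9279],
       [-0.9279, -0.0019, -0.3727],
       [ 0.002 , -1.    ,  0.0001]]), 'wrist_force': array([-0.0066,  0.0393, -0.2307]), 'moment': array([-0.0371,  0.0158, -0.0336]), 'gripper_width': 1.0033294939907738}
```

View pics/side0.png

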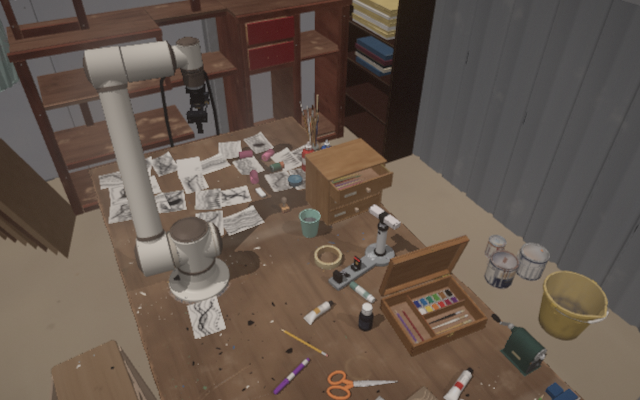

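View pics/top0.png

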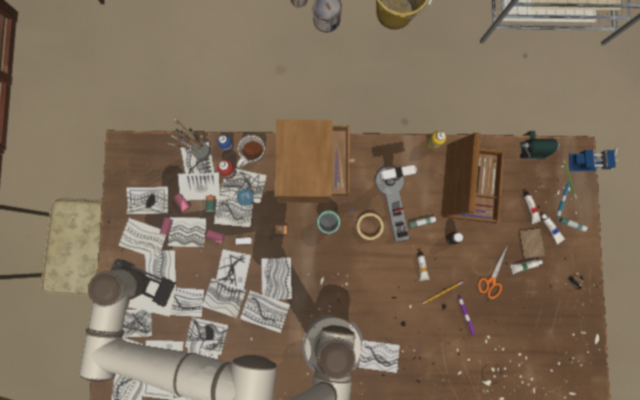

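```bash
python3 - <<'E'
import cv2
a=cv2.imread('pics/top0.png');b=cv2.imread('pics/side0.png')
cv2.imwrite('pics/t1.png',cv2.resize(a[120:260,140:300],None,fx=5,fy=4.28*5/4.28 if 0 else 4.2,interpolation=cv2.INTER_CUBIC)[:600])
cv2.imwrite('pics/t2.png',cv2.resize(a[150:250,350:470],None,fx=6,fy=6,interpolation=cv2.INTER_CUBIC))
cv2.imwrite('pics/s1.png',cv2.resize(b[130:230,220:330],None,fx=6,fy=6,interpolation=cv2.INTER_CUBIC))
cv2.imwrite('pics/s2.png',cv2.resize(b[195:310,300:430],None,fx=5,fy=5,interpolation=cv2.INTER_CUBIC))
E
```

```text
(no output)
```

View pics/t1.png

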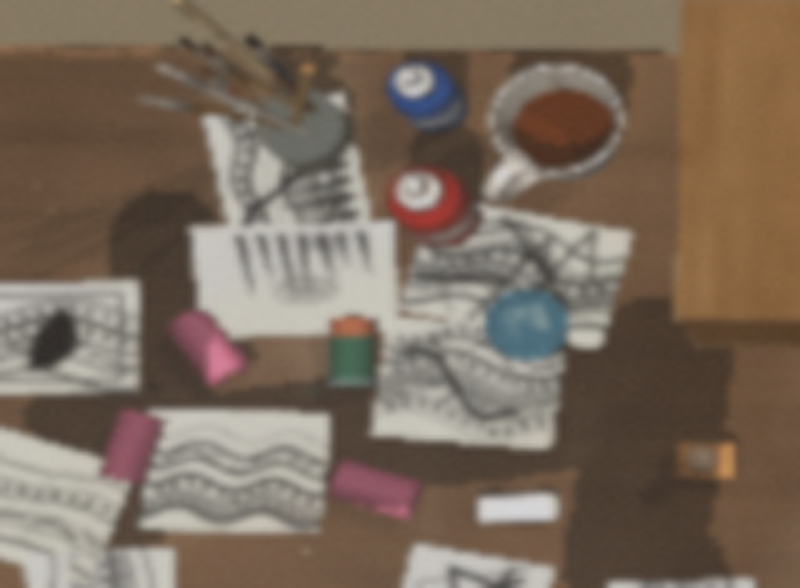

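View pics/t2.png

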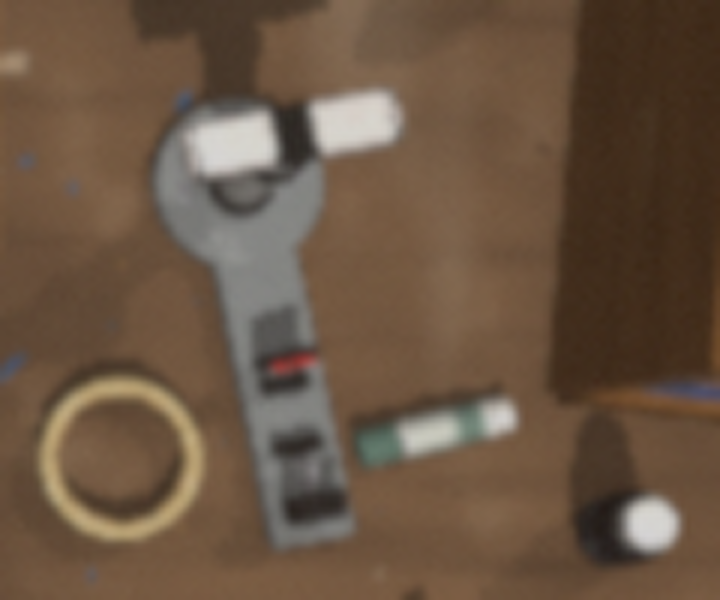

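View pics/s1.png

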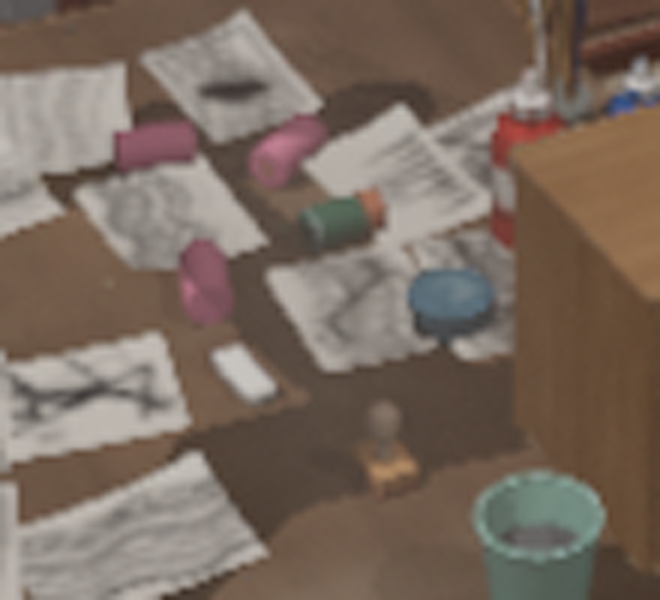

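View pics/s2.png

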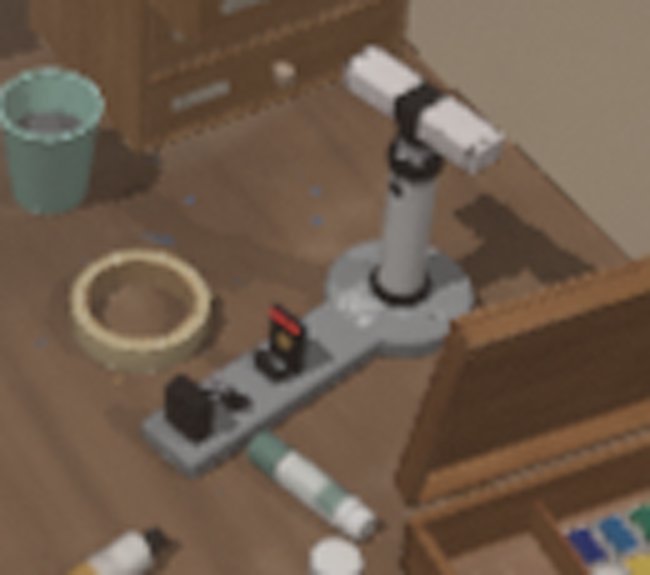

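```bash
python3 - <<'E'
from h import *
np.set_printoptions(precision=4,suppress=True)
T=cap('top');S=cap('side')
def blobs(d,lo,hi,box,mina=3):
    x0,y0,x1,y1=box
    hsv=cv2.cvtColor(d['image'],cv2.COLOR_RGB2HSV)[y0:y1,x0:x1]
    m=cv2.inRange(hsv,np.array(lo),np.array(hi))
    n,l,st,c=cv2.connectedComponentsWithStats(m)
    out=[]
    for i in range(1,n):
        if st[i,4]>=mina: out.append((st[i,4],c[i]+[x0,y0],(l==i)))
    return sorted(out,key=lambda t:-t[0])
def axis(o,box):
    ys,xs=np.nonzero(o[2]); p=np.stack([xs+box[0],ys+box[1]],1).astype(float)
    r_=cv2.minAreaRect(p.astype(np.float32)); return r_
for nm,d,bx in(('T',T,(195,190,225,220)),('S',S,(265,155,290,175))):
    for cn,lo,hi in(('green',(60,80,30),(90,255,255)),('copper',(3,110,120),(14,255,255))):
        for o in blobs(d,lo,hi,bx)[:2]: print(nm,cn,o[0],o[1],axis(o,bx))
for nm,d,bx in(('T',T,(380,195,420,220)),('S',S,(340,250,370,280))):
    for o in blobs(d,(0,150,100),(6,255,255),bx)[:2]+blobs(d,(174,150,100),(180,255,255),bx)[:2]: print(nm,'red',o[0],o[1],axis(o,bx))
for nm,d,bx in(('T',T,(375,160,420,182)),('S',S,(365,200,405,235))):
    for o in blobs(d,(0,0,170),(180,40,255),bx)[:3]: print(nm,'white',o[0],o[1],axis(o,bx))
bx=(370,170,415,250)
for o in blobs(T,(0,0,90),(180,45,165),bx,20)[:3]: print('grey',o[0],o[1],axis(o,bx))
h=cv2.cvtColor(T['image'],cv2.COLOR_RGB2HSV)
print(h[225:245:4,385:412,1].tolist()); print(h[225:245:4,385:412,2].tolist())
E
```

```text
T copper 25 [209.88 197.56] ((210.0, 197.5), (3.0, 6.0), 90.0)
S copper 7 [281.5714 163.2857] ((281.5, 163.5), (3.0, 1.0), 90.0)
T red 6 [398.1667 209.6667] ((398.10003662109375, 209.80003356933594), (0.9486832022666931, 4.110960960388184), 71.56504821777344)
S red 14 [356.5 259. ] ((356.5, 259.0), (6.37905216217041, 1.6641007661819458), 33.6900634765625)
T white 112 [388.2143 173.6607] ((388.1346130371094, 173.67308044433594), (8.43299388885498, 13.728129386901855), 78.69007110595703)
T white 106 [408.7642 169.7925] ((408.94122314453125, 169.76470947265625), (8.246211051940918, 13.096923828125), 75.96376037597656)
S white 77 [391.5065 219.4805] ((391.8460998535156, 219.73074340820312), (14.422204971313477, 6.37905216217041), 33.690067291259766)
S white 66 [376.3636 209.197 ] ((376.34613037109375, 209.23074340820312), (11.371355056762695, 6.1017022132873535), 33.6900634765625)
grey 904 [392.8949 200.2765] ((391.4580993652344, 204.9840545654297), (70.3402328491211, 32.078880310058594), 89.04515838623047)
[[112, 109, 111, 112, 110, 104, 72, 20, 6, 7, 17, 23, 26, 35, 35, 27, 16, 11, 10,
[... 452 characters left out ...]
83, 88, 100, 106, 105, 110, 114, 113, 114, 115, 117, 113]]
[[118, 119, 115, 112, 109, 105, 95, 102, 118, 111, 89, 66, 58, 58, 59, 66, 82, 94, 104, 111, 116, 117, 106, 93, 79, 95, 117], [119, 119, 118, 115, 108, 105, 98, 96, 107, 122, 125, 114, 94, 90, 92, 98, 108, 115, 98, 90, 103, 119, 113, 111, 109, 109, 111], [116, 117, 117, 112, 108, 106, 104, 97, 91, 107, 115, 101, 70, 54, 53, 52, 51, 48, 49, 49, 48, 55, 76, 103, 116, 119, 119], [111, 111, 111, 108, 102, 103, 101, 99, 90, 87, 106, 113, 105, 88, 83, 87, 93, 99, 112, 117, 122, 123, 124, 119, 108, 108, 111], [110, 103, 102, 102, 101, 101, 103, 101, 99, 96, 98, 105, 104, 101, 101, 104, 104, 102, 101, 100, 102, 105, 106, 105, 106, 107, 108]]
```

```bash
python3 - <<'E'
from h import *
np.set_printoptions(precision=4,suppress=True)
T=cap('top');S=cap('side')
h=cv2.cvtColor(T['image'],cv2.COLOR_RGB2HSV)[:,:,1].astype(float)
L=[];Rr=[]
for v in range(204,238):
    row=h[v]; c=int(round(390+(v-180)*10.5/57))
    # go left until crossing 62
    u=c-9
    xs=np.arange(c-16,c-3); 
    for x in xs[::-1]:
        if row[x]>62>=row[x+1]: L.append((x+(row[x]-62)/(row[x]-row[x+1]),v)); break
    for x in range(c+3,c+15):
        if row[x]<=62<row[x+1]: Rr.append((x+(62-row[x])/(row[x+1]-row[x]),v)); break
L=np.array(L);Rr=np.array(Rr)
def fit(P,z):
    W=np.array([onz(T,*p,z)[:2] for p in P])
    vx,vy,x0,y0=cv2.fitLine(W.astype(np.float32),cv2.DIST_HUBER,0,0.001,0.001).ravel()
    if vx<0: vx,vy=-vx,-vy
    n=np.array([-vy,vx]); res=(W-[x0,y0])@n
    return np.array([vx,vy]),np.array([x0,y0]),res
for P,z in((L,0.0),(L,0.018),(Rr,0.018)):
    d,p,res=fit(P,z); print(z,np.degrees(np.arctan2(d[1],d[0])),p,res.std(),(res*1000).round(1))
# near end
for du in(-4,-2,0,2,4):
    u=402+du
    for v in range(234,248):
        a,b=h[v,u],h[v+1,u]
        if a<=62<b:
            vv=v+(62-a)/(b-a);print('end',u,vv,onz(T,u,vv,0),onz(T,u,vv,.018));break
# lip, light bar
print('lip tri',tri(T,(398.17,209.67),S,(356.5,259.0)), onz(T,398.17,209.67,.064))
a,b=(388.18,173.67),(408.85,169.78)
wa,wb=onz(T,*a,.197),onz(T,*b,.197)
print('bar top',wa,wb,(wa+wb)/2,np.degrees(np.arctan2(*(wa-wb)[[1,0]])), np.linalg.norm(wa-wb))
print('tri',tri(T,a,S,(376.35,209.2)),tri(T,b,S,(391.7,219.6)))
E
```

```text
0.0 11.487258 [ 0.4528 -0.2065] 0.0002651855607051614 [ 0.3  0.3 -0.  -0.2  0.   0.3  0.4 -0.1 -0.4  0.   0.4  0.  -0.4 -0.1
  0.1  0.5  0.1 -0.3 -0.1 -0.  -0.1 -0.5 -0.3 -0.3  0.1  0.4 -0.4 -0.1
  0.1  0.2  0.1  0.  -0.2  0.2]
0.018 11.487231 [ 0.4514 -0.2035] 0.00026250745301967124 [ 0.3  0.3 -0.  -0.2  0.   0.3  0.4 -0.1 -0.4  0.   0.4  0.  -0.4 -0.1
  0.1  0.5  0.1 -0.3 -0.1 -0.  -0.1 -0.5 -0.3 -0.3  0.1  0.4 -0.4 -0.1
  0.1  0.2  0.1  0.  -0.2  0.2]
0.018 11.430832 [ 0.4393 -0.2614] 0.0027319217934523043 [-0.1 -0.2  0.2  1.3 14.8 -0.3 -0.1 -0.  -0.5 -0.6 -0.4 -0.5 -0.3 -0.3
 -0.4 -0.3 -0.1 -0.3 -0.7 -0.7 -0.2  0.  -0.2 -0.2  0.4  1.5  3.2  3.7
  2.   0.5  0.2  0.4]
end 398 240.90697674418604 [ 0.3726 -0.2357  0.    ] [ 0.372  -0.2324  0.018 ]
end 400 240.56 [ 0.3739 -0.243   0.    ] [ 0.3733 -0.2396  0.018 ]
end 402 240.25 [ 0.3751 -0.2503  0.    ] [ 0.3745 -0.2469  0.018 ]
end 404 239.9047619047619 [ 0.3764 -0.2576  0.    ] [ 0.3758 -0.2541  0.018 ]
end 406 239.5 [ 0.378  -0.2649  0.    ] [ 0.3773 -0.2613  0.018 ]
lip tri (array([ 0.4794, -0.2257,  0.0617]), np.float64(0.0025428166015896915)) [ 0.4803 -0.2258  0.064 ]
bar top [ 0.5858 -0.1699  0.197 ] [ 0.5995 -0.238   0.197 ] [ 0.5926 -0.2039  0.197 ] 101.34903168499486 0.06946623520946213
tri (array([ 0.5848, -0.1694,  0.1961]), np.float64(0.0025314943712823846)) (array([ 0.5984, -0.2374,  0.1969]), np.float64(0.002442874062059226))
```

```bash
python3 - <<'E'
from h import *
np.set_printoptions(precision=4,suppress=True)
T=cap('top');S=cap('side')
im=T['image']
h=cv2.cvtColor(im,cv2.COLOR_RGB2HSV)
for v in range(192,216): print(v,' '.join('%3d/%3d/%3d'%tuple(h[v,u]) for u in range(203,219)))
E
```

```text
192  21/ 18/188  23/ 17/193  21/ 17/196  28/ 17/196  23/ 17/199  25/ 15/199  23/ 17/200  24/ 18/199  24/ 18/200  23/ 16/201  23/ 17/200  21/ 18/200  23/ 15/198  25/ 15/199  24/ 18/199  21/ 19/192
193  23/ 17/196  21/ 18/199  24/ 18/199  23/ 17/199  24/ 18/199  21/ 18/198  21/ 18/196  21/ 18/195  21/ 17/196  23/ 16/195  23/ 17/199  23/ 17/199  23/ 17/199  23/ 17/200  24/ 18/200  22/ 20/192
194  23/ 17/198  23/ 17/198  24/ 18/197  20/ 20/196  19/ 21/195  20/ 24/189  17/ 27/178  15/ 29/174  19/ 28/175  18/ 25/181  19/ 21/192  24/ 18/194  25/ 17/195  23/ 17/199  24/ 18/199  23/ 21/192
195  23/ 17/199  23/ 17/197  21/ 23/191  15/ 33/183  12/ 42/181  11/ 54/174  11/ 76/158  10/ 85/153  10/ 79/154  11/ 61/160  13/ 39/172  17/ 28/172  19/ 20/180  24/ 18/194  24/ 18/199  22/ 20/195
196  24/ 18/199  21/ 18/196  15/ 31/183  10/ 69/162   8/ 96/164   9/111/168   9/126/168   9/134/168   9/130/167   9/113/158   9/ 92/147  10/ 66/139  16/ 31/155  24/ 19/188  23/ 17/199  24/ 19/198
197  22/ 19/197  23/ 21/194  14/ 33/178   9/ 87/155   9/130/157   9/135/166   8/136/174   9/138/176   9/136/172   9/134/
[... 2903 characters left out ...]
/ 76  30/ 27/ 76  27/ 31/ 74  24/ 34/ 74  20/ 40/ 76  15/ 49/ 83  16/ 32/105  20/ 18/129  23/ 15/134  19/ 15/135
213  21/ 56/ 73  15/ 63/ 73  14/ 73/ 73  15/ 63/ 73  13/ 62/ 74  14/ 66/ 73  13/ 67/ 72  13/ 65/ 71  14/ 67/ 72  15/ 71/ 72  14/ 67/ 76  14/ 62/ 86  17/ 37/110  19/ 21/134  18/ 18/141  20/ 17/135
214  18/ 62/ 74  14/ 65/ 74  13/ 71/ 75  15/ 69/ 74  14/ 69/ 74  14/ 70/ 73  14/ 76/ 74  14/ 75/ 75  14/ 75/ 75  14/ 78/ 75  13/ 73/ 80  15/ 54/ 95  18/ 32/118  21/ 19/135  23/ 14/141  23/ 16/141
215  14/ 69/ 74  13/ 63/ 73  12/ 70/ 73  14/ 66/ 73  14/ 72/ 71  13/ 71/ 75  14/ 74/ 76  14/ 74/ 76  14/ 75/ 75  14/ 79/ 77  14/ 70/ 84  16/ 45/108  20/ 28/136  22/ 20/143  20/ 17/139  20/ 16/142
```

```bash
python3 - <<'E'
from h import *
np.set_printoptions(precision=4,suppress=True)
T=cap('top');S=cap('side','s_a.png')
print('nubedge',onz(T,210,195.4,.034),'flat top',onz(T,210.1,209.4,.034),'flat bottom',onz(T,210.1,211.7,.003))
for v in(198,207):
  print('L,R',onz(T,205.6,v,.017),onz(T,214.6,v,.017))
P=np.array([[.557,.424,.017]])
for y in np.arange(.40,.46,.01): print(y,proj(T,[.552,y,.017]),proj(S,[.552,y,.017]))
E
python3 -c "
import cv2
b=cv2.imread('pics/s_a.png');cv2.imwrite('pics/s_a2.png',cv2.resize(b[150:185,255:300],None,fx=16,fy=16,interpolation=0))"
```

```text
nubedge [0.5279 0.4445 0.034 ] flat top [0.4775 0.4424 0.034 ] flat bottom [0.472  0.4484 0.003 ]
L,R [0.5203 0.4635 0.017 ] [0.5207 0.431  0.017 ]
L,R [0.4876 0.4624 0.017 ] [0.4879 0.4299 0.017 ]
0.4 [[223.4195 189.5193]] [[292.6442 168.5366]]
0.41000000000000003 [[220.6615 189.491 ]] [[291.6138 167.3664]]
0.42000000000000004 [[217.9033 189.4627]] [[290.5901 166.2038]]
0.43000000000000005 [[215.1449 189.4345]] [[289.5729 165.0487]]
0.44000000000000006 [[212.3862 189.4062]] [[288.5623 163.901 ]]
0.45000000000000007 [[209.6273 189.3779]] [[287.5581 162.7606]]
```

View pics/s_a2.png

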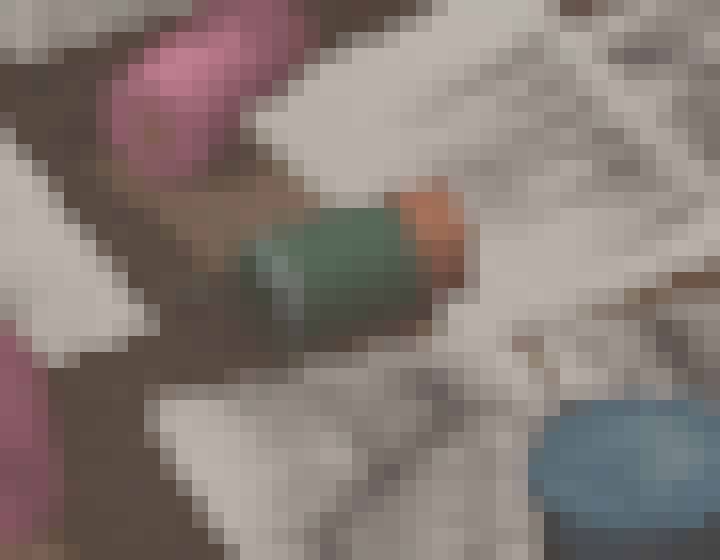

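```bash
python3 - <<'E'
from h import *
T=cap('top');S=cap('side')
for x in(.4715,.502,.531):
  # circle of the cell at section
  a=np.linspace(0,2*np.pi,40); C=np.stack([0*a+x,.4467+.017*np.cos(a)+(x-.502)*.035,.017+.017*np.sin(a)],1)
  for n,d in(('T',T),('S',S)):
    p=proj(d,C); print(x,n,p.min(0),p.max(0))
b=cv2.imread('pics/s_a.png')
E
```

```text
0.4715 T [205.27955811 211.04947794] [214.88241373 211.90788475]
0.4715 S [269.75193497 164.54308806] [273.054861   172.05406814]
0.502 T [205.27525941 202.56904066] [214.85907601 203.58536024]
0.502 S [275.97395238 162.5104286 ] [279.31807812 169.9833473 ]
0.531 T [205.27118797 194.53720128] [214.8369718  195.70249915]
0.531 S [281.82384527 160.59945874] [285.20606393 168.03653691]
```

```bash
python3 - <<'E'
from h import *
print([a for a in dir(r) if a[0]!='_'])
T=cap('top','ta.png');S=cap('side','sa.png')
a=T['image'][250:320,80:185,::-1];b=S['image'][30:150,150:250,::-1]
a=cv2.resize(a,None,fx=4,fy=4,interpolation=2);b=cv2.resize(b,None,fx=4,fy=4,interpolation=2)
o=np.zeros((480,820,3),np.uint8);o[:280,:420]=a;o[:480,420:]=b
cv2.imwrite('pics/grip.png',o[:, :800])
s=sense()
print(proj(T,s['tcp_pos']),proj(S,s['tcp_pos']))
print('red bottle cap',onz(T,140+418/5,120+190/4.2,.14), 'base side',onz(S,220+510/6,130+235/6,0))
print('tin',onz(T,140+527/5,120+325/4.2,.028))
E
```

```text
['PlanningError', 'tcp_to_tips']
[[150.1515005  281.16948337]] [[201.33661159 123.6723465 ]]
red bottle cap [0.61864473 0.38026027 0.14      ] base side [0.60804409 0.39133593 0.        ]
tin [0.52276844 0.31814156 0.028     ]
```

View pics/grip.png

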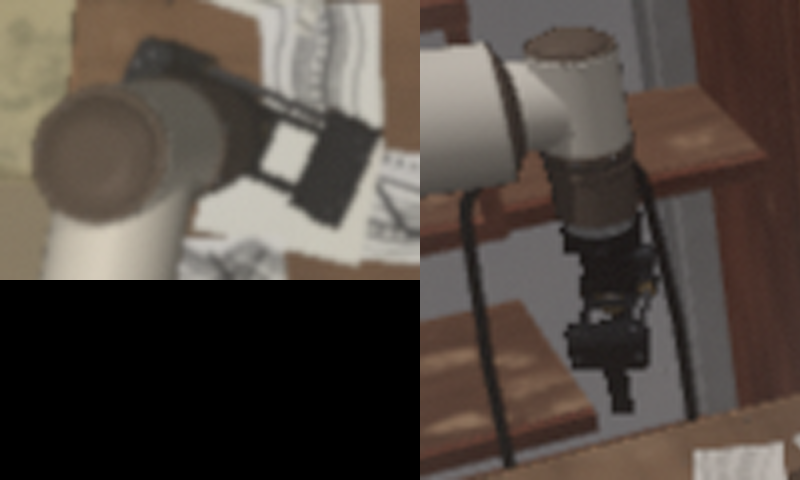

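carry_out --steps '[[[3, -1.5, -1, 0, 0, -0.17], [6, -3, -2, 0, 0, -0.34], [9, -4.5, -3, 0, 0, -0.51], [12, -6, -4, 0, 0, -0.68], [15, -7.5, -5, 0, 0, -0.85], [18, -9, -6, 0, 0, -1.02], [21, -10.5, -7, 0, 0, -1.19], [24, -12, -8, 0, 0, -1.36], [26.75, -13.3, -8.7, 0, 0, -1.53], [26.75, -13.3, -8.7, 0, 0, -1.7], [26.75, -13.3, -8.7, 0, 0, -1.87], [26.75, -13.3, -8.7, 0, 0, -2.04], [26.75, -13.3, -8.7, 0, 0, -2.21], [26.75, -13.3, -8.7, 0, 0, -2.38], [26.75, -13.3, -8.7, 0, 0, -2.55], [26.75, -13.3, -8.7, 0, 0, -2.725], [26.75, -13.3, -8.7, 0, 0, -2.725], [26.75, -13.3, -8.7, 0, 0, -2.725]]]' --fingers 0

```text
time_s: 2.95
tcp_pos: [0.5004, 0.447, 0.1495]
ee_rot: [[-0.037, 0.0, -0.999], [0.999, 0.0, -0.037], [0.0, -1.0, -0.0]]
wrist_force: [0.9, 0.1, -0.8]
gripper_width: 0.996
```

```bash
python3 - <<'E'
from h import *
s=sense();print(s['time_s'],s['tcp_pos'],s['ee_rot'].round(4).tolist(),s['joints'].round(1))
T=cap('top','tb.png');S=cap('side','sb.png')
o=np.zeros((400,800,3),np.uint8)
o[:,:400]=cv2.resize(T['image'][160:240,170:250,::-1],(400,400),interpolation=2);o[:,400:]=cv2.resize(S['image'][120:200,240:320,::-1],(400,400),interpolation=2)
cv2.imwrite('pics/b.png',o)
E
```

```text
2.95 [0.5003802  0.446996   0.14954203] [[-0.0373, 0.0001, -0.9993], [0.9993, 0.0, -0.0373], [0.0, -1.0, -0.0001]] [  55.6   30.2    0.8    0.   -60.6 -143.4]
```

View pics/b.png

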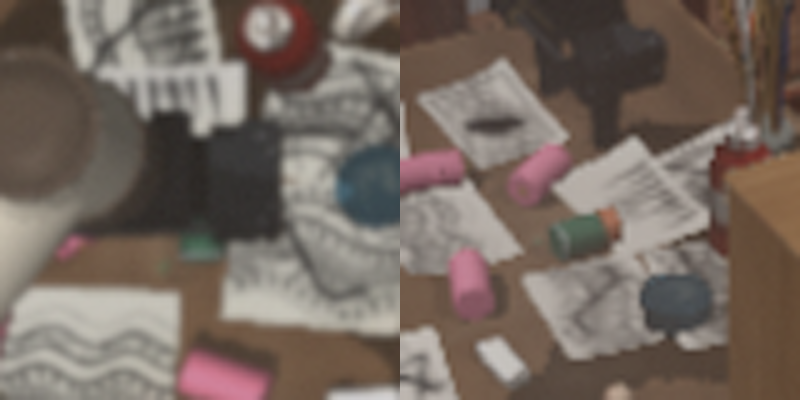

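carry_out --steps '[[[0, 0, -4, 0, 0, 0], [0, 0, -8, 0, 0, 0], [0, 0, -10.5, 0, 0, 0], [0, 0, -12, 0, 0, 0], [0, 0, -12.8, 0, 0, 0], [0, 0, -13.2, 0, 0, 0], [0, 0, -13.2, 0, 0, 0]]]'

```text
time_s: 3.92
tcp_pos: [0.5006, 0.4473, 0.0182]
ee_rot: [[-0.035, 0.001, -0.999], [0.999, 0.001, -0.035], [0.001, -1.0, -0.001]]
wrist_force: [0.5, -0.4, -0.1]
gripper_width: 1.0
```

carry_out --steps '[[[0, 0, 0, 0, 0, 0], [0, 0, 0, 0, 0, 0], [0, 0, 0, 0, 0, 0], [0, 0, 0, 0, 0, 0], [0, 0, 0, 0, 0, 0], [0, 0, 0, 0, 0, 0], [0, 0, 0, 0, 0, 0], [0, 0, 0, 0, 0, 0]]]' --fingers 255

```text
time_s: 4.92
tcp_pos: [0.5003, 0.4469, 0.0175]
ee_rot: [[-0.035, -0.0, -0.999], [0.999, -0.0, -0.035], [-0.0, -1.0, 0.0]]
wrist_force: [0.7, -0.1, 0.1]
gripper_width: 0.384
```

```bash
python3 - <<'E'
from h import *
T=cap('top','tc.png');S=cap('side','sc.png')
o=np.zeros((400,800,3),np.uint8)
o[:,:400]=cv2.resize(T['image'][160:240,170:250,::-1],(400,400),interpolation=2);o[:,400:]=cv2.resize(S['image'][120:200,240:320,::-1],(400,400),interpolation=2)
cv2.imwrite('pics/c.png',o)
E
```

```text
(no output)
```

View pics/c.png

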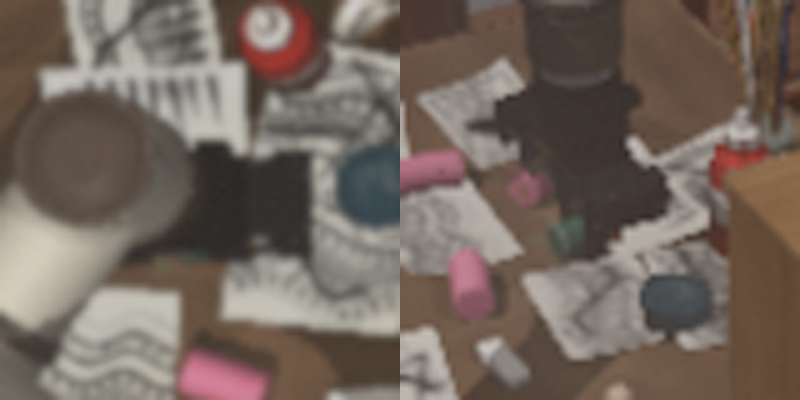

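carry_out --steps '[[[0, 0, 2, 0, 0, 0], [0, 0, 6, 0, 0, 0], [0, 0, 11, 0, 0, 0], [0, 0, 16, 0, 0, 0], [-1, -2, 20, 0, 0, 0], [-4, -6, 20, 0, 0, 0], [-6, -11, 20, 0, 0, 0], [-8, -16, 20, 0, 0, 0], [-9.5, -21, 20, 0, 0, 0], [-11, -26, 20, 0, 0, 0], [-11.5, -31, 20, 0, 0, 0], [-12, -36, 20, 0, 0, 0], [-12, -41, 20, 0, 0, 0.05], [-11, -46, 20, 0, 0, 0.1], [-10, -51, 20, 0, 0, 0.13], [-8.5, -56, 20, 0, 0, 0.165], [-7, -61, 20, 0, 0, 0.165], [-6, -65, 20, 0, 0, 0.165], [-5.5, -67, 20, 0, 0, 0.165], [-5.5, -67, 20, 0, 0, 0.165]]]'

```text
time_s: 7.52
tcp_pos: [0.4451, -0.224, 0.2169]
ee_rot: [[-0.196, -0.001, -0.981], [0.981, 0.0, -0.196], [0.001, -1.0, 0.001]]
wrist_force: [-0.4, 0.9, -2.2]
gripper_width: 0.382
```

```bash
python3 - <<'E'
from h import *
np.set_printoptions(precision=4,suppress=True)
s=sense();print(s['time_s'],s['tcp_pos'],s['ee_rot'].round(4).tolist(),s['joints'].round(1),s['gripper_width'])
T=cap('top','td.png');S=cap('side','sd.png')
p=proj(T,s['tcp_pos'])[0].astype(int);q=proj(S,s['tcp_pos'])[0].astype(int);print(p,q)
o=np.zeros((400,800,3),np.uint8)
o[:,:400]=cv2.resize(T['image'][p[1]-40:p[1]+40,p[0]-40:p[0]+40,::-1],(400,400),interpolation=2);o[:,400:]=cv2.resize(S['image'][q[1]-40:q[1]+40,q[0]-40:q[0]+40,::-1],(400,400),interpolation=2)
cv2.imwrite('pics/d.png',o)
E
```

```text
7.525 [ 0.4451 -0.224   0.2169] [[-0.1957, -0.0011, -0.9807], [0.9807, 0.0005, -0.1957], [0.0007, -1.0, 0.001]] [ -8.   10.7 -18.6  -0.  -60.8 -70.7] 0.3820939160326856
[406 216] [350 227]
```

View pics/d.png

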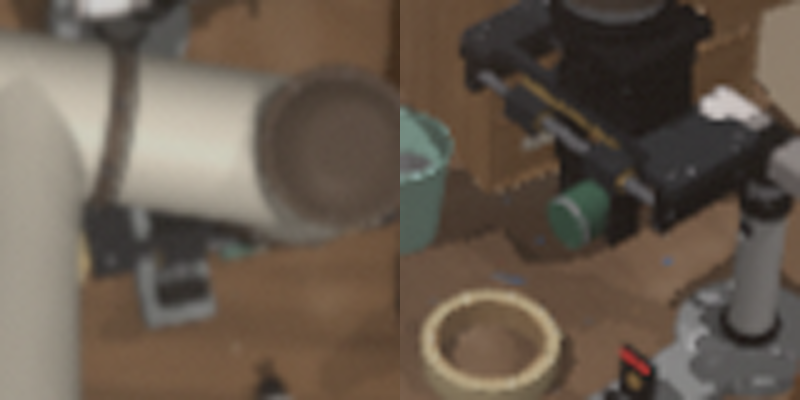

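```bash
python3 - <<'E'
from h import *
np.set_printoptions(precision=2,suppress=True)
s=sense();S=cap('side')
R=s['ee_rot'];c=s['tcp_pos'];d=-R[:,2];dn=R[:,1]
a=np.linspace(0,2*np.pi,40)
for e in(-4,-2,0,2,4):
    C=c+(-30.5+e)/1000*d+.017*(np.outer(np.cos(a),R[:,0])+np.outer(np.sin(a),dn))
    p=(proj(S,C)-[310,187]+.5)*5; print(e,p.mean(0)+[400,0],p.min(0)+[400,0],p.max(0)+[400,0])
E
python3 -c "
import cv2
b=cv2.imread('pics/sd.png');cv2.imwrite('pics/d2.png',cv2.resize(b[217:247,330:365],None,fx=20,fy=20,interpolation=0))"
```

```text
-4 [561.03 228.61] [542.92 204.17] [580.23 253.68]
-2 [563.41 227.19] [545.3  202.76] [582.61 252.25]
0 [565.78 225.77] [547.67 201.36] [584.99 250.82]
2 [568.15 224.36] [550.03 199.96] [587.36 249.39]
4 [570.52 222.95] [552.4  198.57] [589.73 247.96]
```

View pics/d2.png

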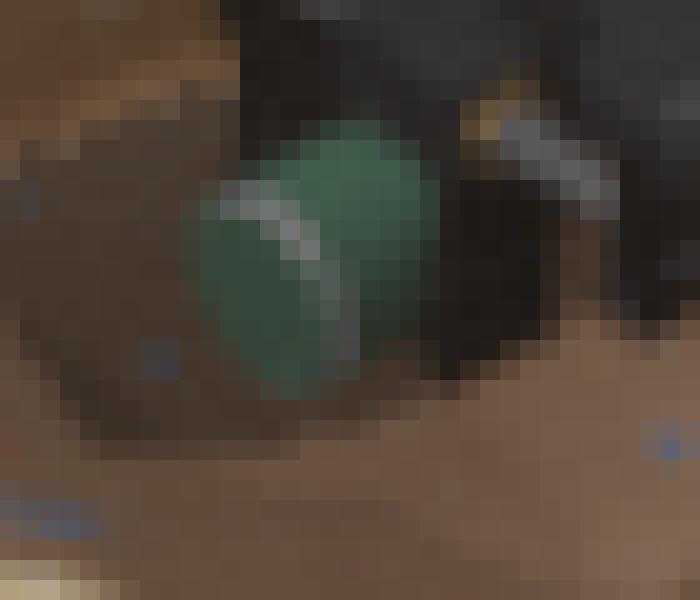

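```bash
cat >> h.py <<'E'
YAW=np.radians(11.45); U=np.array([np.cos(YAW),np.sin(YAW),0]); N=np.array([-np.sin(YAW),np.cos(YAW),0]); BAY=np.array([.4501,-.2328,.042])
from scipy.spatial.transform import Rotation as Ro
E_AX=.0015; E_N=-.0005
def wp(lst):
    """cell (cx,cz mm,theta deg) rel bay -> shift cm and rotvec relative to the present measured pose"""
    s=sense(); R0=s['ee_rot'];c0=s['tcp_pos']
    for cx,cz,th in lst:
        t=np.radians(th); d=U*np.cos(t)+np.array([0,0,np.sin(t)]); n=-U*np.sin(t)+np.array([0,0,np.cos(t)])
        p=BAY+U*cx/1000+np.array([0,0,cz/1000])-E_AX*d-E_N*n
        R=np.stack([N,-n,-d],1)
        rv=Ro.from_matrix(R@R0.T).as_rotvec()
        print((cx,cz,th),((p-c0)*100).round(2),rv.round(3))
def where():
    s=sense();R=s['ee_rot'];d=-R[:,2];n=-R[:,1];c=s['tcp_pos']+E_AX*d+E_N*n
    v=c-BAY;print('t',round(s['time_s'],2),'cell rel bay mm: x %.1f y %.1f z %.1f'%(v@U*1000,v@N*1000,v[2]*1000),'tilt %.1f yaw %.1f roll %.1f'%(np.degrees(np.arcsin(d[2])),np.degrees(np.arctan2(d[1],d[0])),np.degrees(R[2,0])),'F',s['wrist_force'].round(1),'w',round(s['gripper_width'],3),'j',s['joints'].round(0))
E
python3 - <<'E'
from h import *
np.set_printoptions(suppress=True)
where()
wp([(5,80,20),(5,60,40),(5,22,40)])
E
```

```text
t 7.67 cell rel bay mm: x -1.6 y 11.3 z 174.9 tilt -0.0 yaw 11.5 roll 0.0 F [ 0.   0.5 -1.4] w 0.386 j [ -8.  11. -19.  -0. -61. -71.]
(5, 80, 20) [ 0.86 -0.98 -9.54] [ 0.069 -0.343 -0.   ]
(5, 60, 40) [  0.87  -0.97 -11.6 ] [ 0.138 -0.685 -0.   ]
(5, 22, 40) [  0.87  -0.97 -15.4 ] [ 0.138 -0.685 -0.   ]
```

carry_out --steps '[[[0.2, -0.2, -1, 0.023, -0.114, 0], [0.4, -0.4, -2.5, 0.046, -0.228, 0], [0.6, -0.6, -4, 0.069, -0.343, 0], [0.87, -0.97, -6, 0.092, -0.457, 0], [0.87, -0.97, -8, 0.115, -0.571, 0], [0.87, -0.97, -10, 0.138, -0.685, 0], [0.87, -0.97, -11, 0.138, -0.685, 0], [0.87, -0.97, -11, 0.138, -0.685, 0], [0.87, -0.97, -11, 0.138, -0.685, 0]]]'

```text
time_s: 8.8
tcp_pos: [0.4543, -0.2324, 0.1083]
ee_rot: [[-0.2, 0.63, -0.75], [0.98, 0.127, -0.154], [-0.002, -0.766, -0.643]]
wrist_force: [0.1, -1.1, -0.6]
gripper_width: 0.382
```

```bash
python3 - <<'E'
from h import *
np.set_printoptions(precision=4,suppress=True)
where()
T=cap('top','te.png');S=cap('side','se.png')
o=np.zeros((400,800,3),np.uint8)
o[:,:400]=cv2.resize(T['image'][180:260,360:440,::-1],(400,400),interpolation=2);o[:,400:]=cv2.resize(S['image'][215:295,315:395,::-1],(400,400),interpolation=2)
cv2.imwrite('pics/e.png',o)
wp([(5,60,40),(5,22,40),(-9.5,22,40)])
E
```

```text
t 8.8 cell rel bay mm: x 5.7 y -0.4 z 66.9 tilt 40.0 yaw 11.6 roll -0.1 F [ 0.1 -1.1 -0.6] w 0.382 j [-32.  14. -26. -58. -32.  -1.]
(5, 60, 40) [-0.11  0.   -0.72] [ 0.002  0.002 -0.002]
(5, 22, 40) [-0.11  0.   -4.52] [ 0.002  0.002 -0.002]
(-9.5, 22, 40) [-1.53 -0.28 -4.52] [ 0.002  0.002 -0.002]
```

View pics/e.png

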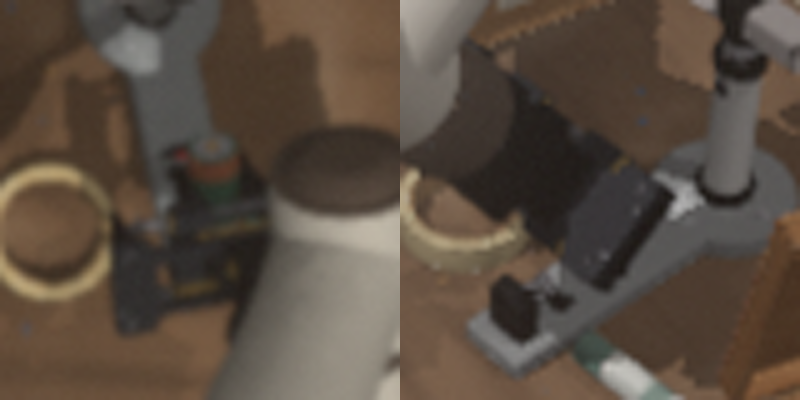

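```bash
python3 - <<'E'
from h import *
np.set_printoptions(precision=1,suppress=True)
s=sense();T=cap('top');R=s['ee_rot'];c=s['tcp_pos']
for e in (0,1.5,3):
    print(e,(proj(T,c-R[:,2]*(.029+e/1000))-[359.5,179.5])*5)
    a=np.linspace(0,6.28,30); C=c-R[:,2]*(.029+e/1000)+.017*(np.outer(np.cos(a),R[:,0])+np.outer(np.sin(a),R[:,1])); p=(proj(T,C)-[359.5,179.5])*5; print(p.min(0),p.max(0))
# lip predicted corners
for y in(-13,0,13): print('lip',y,(proj(T,BAY+U*.026+N*y/1000+[0,0,.0203])-[359.5,179.5])*5)
b=cv2.imread('pics/te.png');cv2.imwrite('pics/e2.png',cv2.resize(b[195:235,380:425],None,fx=15,fy=15,interpolation=0))
E
```

```text
0 [[213.1 148. ]]
[187.7 133.4] [238.5 162.8]
1.5 [[213.  146.2]]
[187.6 131.6] [238.4 161. ]
3 [[212.9 144.4]]
[187.5 129.8] [238.4 159.2]
lip -13 [[213.5 154.4]]
lip 0 [[195.5 157.8]]
lip 13 [[177.5 161.3]]
```

View pics/e2.png

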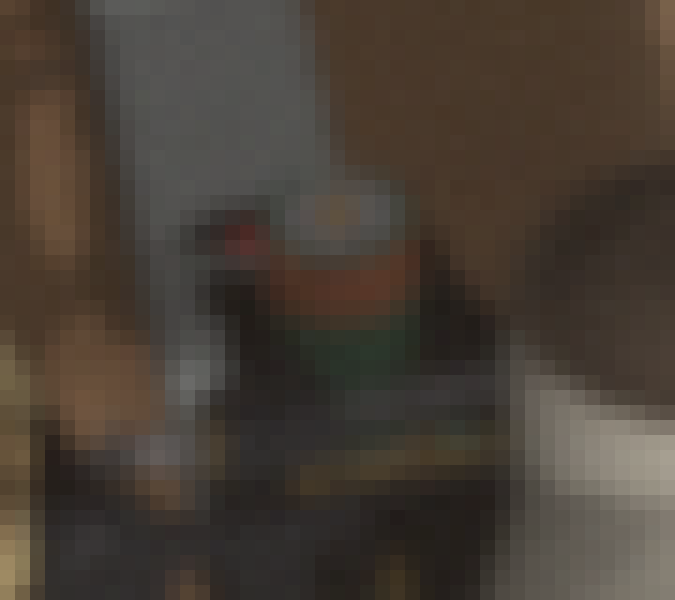

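carry_out --steps '[[[-0.1, 0.05, -1.5, 0.002, 0.002, -0.002], [-0.1, 0.05, -2.7, 0.002, 0.002, -0.002], [-0.1, 0.05, -3.7, 0.002, 0.002, -0.002], [-0.1, 0.05, -4.4, 0.002, 0.002, -0.002], [-0.1, 0.05, -4.5, 0.002, 0.002, -0.002], [-0.1, 0.05, -4.5, 0.002, 0.002, -0.002], [-0.1, 0.05, -4.5, 0.002, 0.002, -0.002]]]'

```text
time_s: 9.82
tcp_pos: [0.4534, -0.232, 0.0634]
ee_rot: [[-0.197, 0.63, -0.751], [0.98, 0.128, -0.15], [0.001, -0.766, -0.643]]
wrist_force: [-2.8, 0.7, 4.7]
gripper_width: 0.382
```

```bash
python3 - <<'E'
from h import *
np.set_printoptions(precision=4,suppress=True)
where()
T=cap('top','tf.png');S=cap('side','sf.png')
o=np.zeros((400,800,3),np.uint8)
o[:,:400]=cv2.resize(T['image'][180:260,360:440,::-1],(400,400),interpolation=2);o[:,400:]=cv2.resize(S['image'][215:295,315:395,::-1],(400,400),interpolation=2)
cv2.imwrite('pics/f.png',o)
wp([(5,22,40),(-9.5,22,40),(-9.5,17.5,40)])
E
```

```text
t 9.82 cell rel bay mm: x 4.8 y 0.1 z 22.0 tilt 40.0 yaw 11.3 roll 0.1 F [-2.8  0.7  4.7] w 0.382 j [-35.  20. -27. -66. -31.  11.]
(5, 22, 40) [ 0.02 -0.01  0.01] [-0.001  0.     0.001]
(-9.5, 22, 40) [-1.4  -0.3   0.01] [-0.001  0.     0.001]
(-9.5, 17.5, 40) [-1.4  -0.3  -0.44] [-0.001  0.     0.001]
```

View pics/f.png

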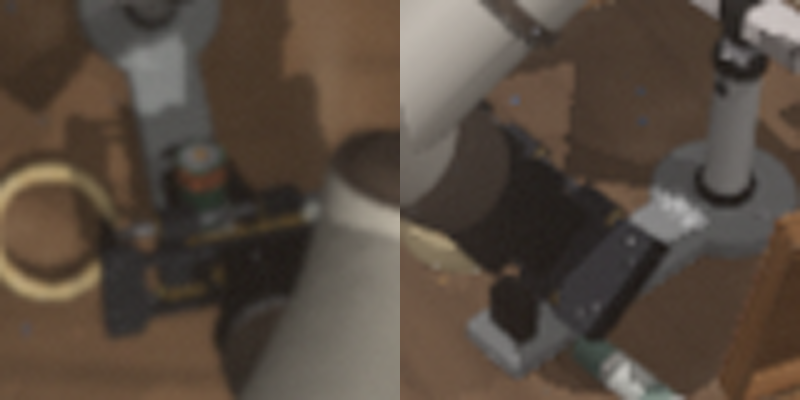

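carry_out --steps '[[[0, 0, 0, 0, 0, 0], [0, 0, 0, 0, 0, 0]]]'

```text
time_s: 10.18
tcp_pos: [0.4534, -0.2321, 0.0633]
ee_rot: [[-0.197, 0.63, -0.751], [0.98, 0.128, -0.15], [0.001, -0.766, -0.643]]
wrist_force: [-2.5, 0.5, 5.5]
gripper_width: 0.381
```

```bash
python3 - <<'E'
from h import *
where(); print(sense()['moment'])
E
```

```text
t 10.18 cell rel bay mm: x 4.8 y 0.1 z 21.8 tilt 40.0 yaw 11.3 roll 0.1 F [-2.5  0.5  5.5] w 0.381 j [-35.  20. -27. -66. -31.  11.]
[0.24344103 0.62600519 0.33689414]
```

carry_out --steps '[[[-0.5, -0.1, 0.2, 0, 0, 0], [-0.5, -0.1, 0.2, 0, 0, 0]]]'

```text
time_s: 10.42
tcp_pos: [0.4491, -0.2335, 0.0653]
ee_rot: [[-0.196, 0.631, -0.751], [0.981, 0.127, -0.149], [0.001, -0.765, -0.644]]
wrist_force: [5.0, 0.9, 1.0]
gripper_width: 0.381
```

```bash
python3 - <<'E'
from h import *
where(); print(sense()['moment'])
E
```

```text
t 10.43 cell rel bay mm: x 0.3 y -0.5 z 23.9 tilt 40.1 yaw 11.2 roll 0.1 F [5.  0.9 1. ] w 0.381 j [-36.  19. -27. -66. -31.  11.]
[0.15199067 0.08756689 0.10867887]
```

```bash
python3 - <<'E'
from h import *
np.set_printoptions(precision=1,suppress=True)
where()
s=sense();T=cap('top','tg.png');S=cap('side','sg.png');R=s['ee_rot'];c=s['tcp_pos']
for e in (-3,0,1.5,3):
  for dt in(0,-8):
    t=np.radians(dt); d=-R[:,2]*np.cos(t)-R[:,1]*np.sin(t);n=-R[:,1]*np.cos(t)+R[:,2]*np.sin(t)
    a=np.linspace(0,6.28,30); C=c+d*(.029+e/1000)+.017*(np.outer(np.cos(a),R[:,0])+np.outer(np.sin(a),n)); p=(proj(T,C)-[379.5,189.5])*15; print(e,dt,p.mean(0),p.min(0),p.max(0))
b=cv2.imread('pics/tg.png');o=np.zeros((600,800,3),np.uint8)
o[:,:]=cv2.resize(b[190:230,380:433],(800,600),interpolation=0)[:600,:800]
cv2.imwrite('pics/g.png',o)
b=cv2.imread('pics/sg.png');cv2.imwrite('pics/g2.png',cv2.resize(b[190:310,300:440],None,fx=5,fy=5,interpolation=2))
E
```

```text
t 10.43 cell rel bay mm: x 0.3 y -0.5 z 23.9 tilt 40.1 yaw 11.2 roll 0.1 F [5.  0.9 1. ] w 0.381 j [-36.  19. -27. -66. -31.  11.]
-3 0 [308.6 346.4] [236.9 303. ] [385.2 389.4]
-3 -8 [304.4 338.5] [232.9 303.2] [380.6 373.2]
0 0 [308.1 336. ] [236.3 292.6] [384.8 378.9]
0 -8 [303.4 327.2] [231.9 291.9] [379.7 361.8]
1.5 0 [307.9 330.8] [236.  287.4] [384.6 373.7]
1.5 -8 [302.9 321.6] [231.3 286.3] [379.2 356.1]
3 0 [307.6 325.6] [235.8 282.2] [384.4 368.5]
3 -8 [302.4 315.9] [230.8 280.7] [378.8 350.4]
```

View pics/g.png

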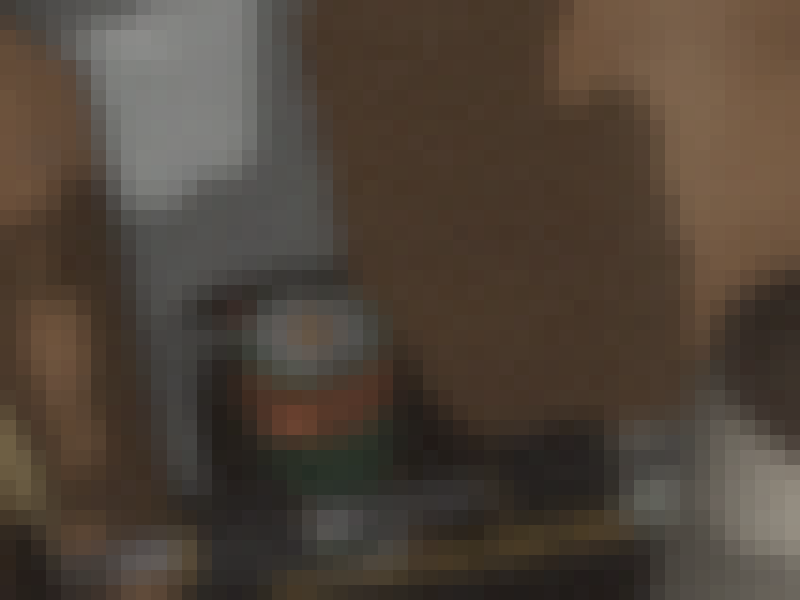

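View pics/g2.png

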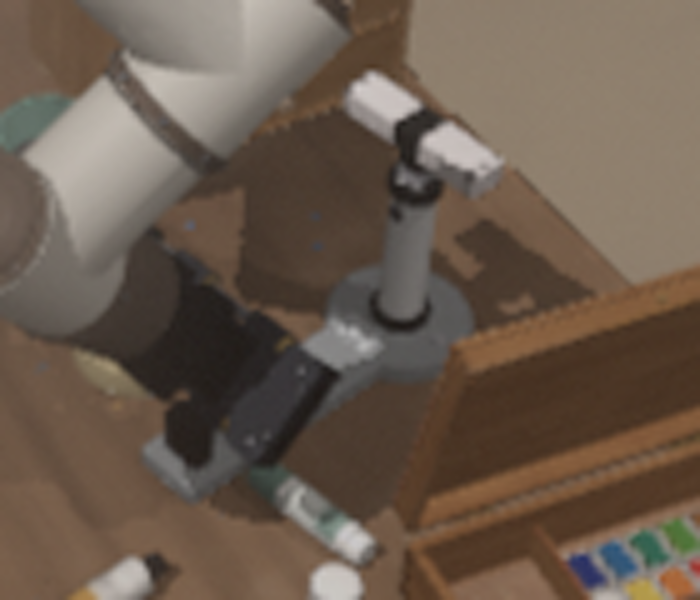

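```bash
sed -i 's/E_AX=.0015/E_AX=0.0/' h.py; python3 - <<'E'
from h import *
np.set_printoptions(precision=3,suppress=True)
where()
wp([(-9.5,22,40),(-9.5,18,40)])
E
```

```text
t 10.53 cell rel bay mm: x -0.8 y -0.4 z 22.8 tilt 40.0 yaw 11.3 roll 0.1 F [4.4 1.9 2. ] w 0.38 j [-36.  19. -27. -66. -31.  11.]
(-9.5, 22, 40) [-0.86 -0.13 -0.08] [-0.001  0.     0.002]
(-9.5, 18, 40) [-0.86 -0.13 -0.48] [-0.001  0.     0.002]
```

carry_out --steps '[[[-0.2, 0, 0, 0, 0, 0], [-0.4, -0.05, 0, 0, 0, 0], [-0.6, -0.1, -0.05, 0, 0, 0], [-0.85, -0.13, -0.05, 0, 0, 0], [-0.95, -0.15, -0.05, 0, 0, 0], [-0.95, -0.15, -0.05, 0, 0, 0], [-0.95, -0.15, -0.05, 0, 0, 0]]]'

```text
time_s: 11.4
tcp_pos: [0.4402, -0.2352, 0.0652]
ee_rot: [[-0.196, 0.632, -0.75], [0.981, 0.127, -0.149], [0.001, -0.765, -0.644]]
wrist_force: [7.4, 1.9, 2.0]
gripper_width: 0.378
```

```bash
python3 - <<'E'
from h import *
np.set_printoptions(precision=1,suppress=True)
where();print(sense()['moment'])
s=sense();T=cap('top','th.png');R=s['ee_rot'];c=s['tcp_pos']
for e in (-3,0,3):
  for dt in(0,-8):
    t=np.radians(dt); d=-R[:,2]*np.cos(t)-R[:,1]*np.sin(t);n=-R[:,1]*np.cos(t)+R[:,2]*np.sin(t)
    a=np.linspace(0,6.28,30); C=c+d*(.029+e/1000)+.017*(np.outer(np.cos(a),R[:,0])+np.outer(np.sin(a),n)); p=(proj(T,C)-[379.5,189.5])*15; print(e,dt,p.mean(0),p.min(0),p.max(0))
b=cv2.imread('pics/th.png')
cv2.imwrite('pics/hh.png',cv2.resize(b[190:230,380:433],(795,600),interpolation=0))
np.set_printoptions(precision=3,suppress=True)
wp([(-9.5,18,40),(-9.5,15,30),(-9.5,11.4,20),(-9.5,7,10),(-9.5,2,0)])
E
```

```text
t 11.4 cell rel bay mm: x -9.8 y -0.4 z 22.8 tilt 40.1 yaw 11.3 roll 0.0 F [7.4 1.9 2. ] w 0.378 j [-37.  19. -28. -66. -32.  13.]
[ 0.2 -1.  -0.1]
-3 0 [316.2 384.5] [244.4 340.6] [392.9 427.9]
-3 -8 [312.  376.5] [240.4 340.8] [388.3 411.5]
0 0 [315.7 374.1] [243.9 330.3] [392.5 417.5]
0 -8 [311.  365.2] [239.4 329.5] [387.4 400.2]
3 0 [315.3 363.7] [243.3 319.9] [392.1 407. ]
3 -8 [310. 354.] [238.4 318.3] [386.4 388.8]
(-9.5, 18, 40) [ 0.02  0.04 -0.48] [-0.001  0.002  0.003]
(-9.5, 15, 30) [ 0.03  0.04 -0.77] [-0.035  0.173  0.003]
(-9.5, 11.4, 20) [ 0.04  0.04 -1.13] [-0.07   0.344  0.003]
(-9.5, 7, 10) [ 0.05  0.05 -1.57] [-0.104  0.515  0.003]
(-9.5, 2, 0) [ 0.06  0.05 -2.07] [-0.139  0.686  0.003]
```

View pics/hh.png

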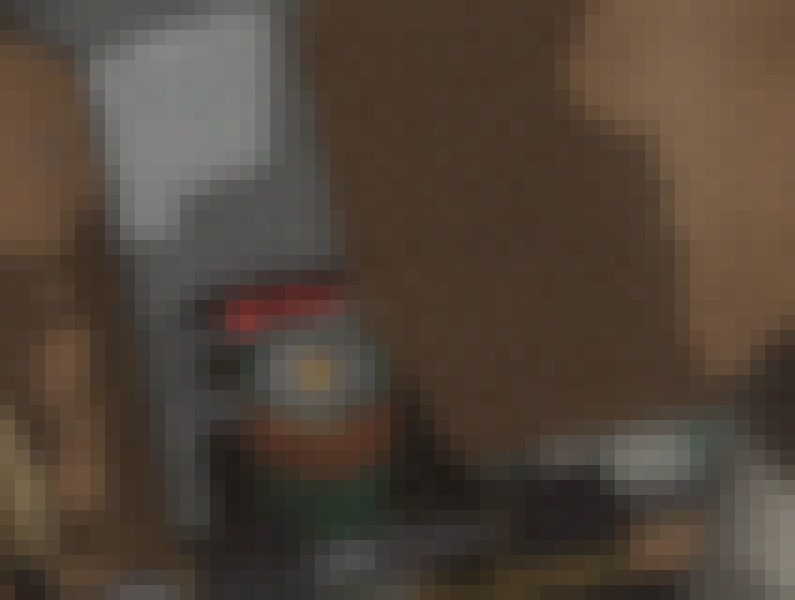

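carry_out --steps '[[[0.0, 0.08, -0.2, 0, 0, 0.002], [0.0, 0.12, -0.42, 0, 0, 0.003], [0.0, 0.13, -0.55, -0.017, 0.086, 0.003], [0.0, 0.13, -0.72, -0.035, 0.173, 0.003], [0.0, 0.13, -0.9, -0.052, 0.258, 0.003], [0.0, 0.13, -1.08, -0.07, 0.344, 0.003], [0.0, 0.13, -1.08, -0.07, 0.344, 0.003]]]'

```text
time_s: 12.32
tcp_pos: [0.4435, -0.2348, 0.0552]
ee_rot: [[-0.203, 0.34, -0.918], [0.979, 0.063, -0.194], [-0.008, -0.938, -0.346]]
wrist_force: [7.6, -0.8, 2.7]
gripper_width: 0.379
```

```bash
python3 - <<'E'
from h import *
np.set_printoptions(precision=1,suppress=True)
where();print(sense()['moment'])
s=sense();T=cap('top','ti.png');S=cap('side','si.png')
b=cv2.imread('pics/ti.png')
cv2.imwrite('pics/ii.png',cv2.resize(b[190:230,380:433],(795,600),interpolation=0))
R=s['ee_rot'];c=s['tcp_pos']
for e in (-3,0,3):
  for dt in(0,8):
    t=np.radians(dt); d=-R[:,2]*np.cos(t)-R[:,1]*np.sin(t);n=-R[:,1]*np.cos(t)+R[:,2]*np.sin(t)
    a=np.linspace(0,6.28,30); C=c+d*(.029+e/1000)+.017*(np.outer(np.cos(a),R[:,0])+np.outer(np.sin(a),n)); p=(proj(T,C)-[379.5,189.5])*15; print(e,dt,p.mean(0),p.min(0),p.max(0))
np.set_printoptions(precision=3,suppress=True)
wp([(-9.5,11.4,20),(-9.5,7,10),(-9.5,2,0)])
E
```

```text
t 12.32 cell rel bay mm: x -6.7 y -0.6 z 12.7 tilt 20.2 yaw 11.9 roll -0.5 F [ 7.6 -0.8  2.7] w 0.379 j [-16.  19. -32. -23. -23. -42.]
[-0.1 -1.7 -0.1]
-3 0 [295.2 358. ] [224.8 334.4] [370.2 381. ]
-3 8 [299.  363.1] [228.2 331.4] [374.6 394.2]
0 0 [293.4 345.9] [222.9 322.4] [368.4 368.8]
0 8 [297.7 351.5] [226.8 320. ] [373.3 382.6]
3 0 [291.6 333.8] [221.1 310.3] [366.6 356.6]
3 8 [296.3 340. ] [225.4 308.5] [372.  370.9]
(-9.5, 11.4, 20) [-0.24  0.03 -0.14] [ 0.006  0.006 -0.002]
(-9.5, 7, 10) [-0.23  0.04 -0.57] [-0.029  0.177 -0.003]
(-9.5, 2, 0) [-0.22  0.04 -1.07] [-0.064  0.348 -0.004]
```

View pics/ii.png

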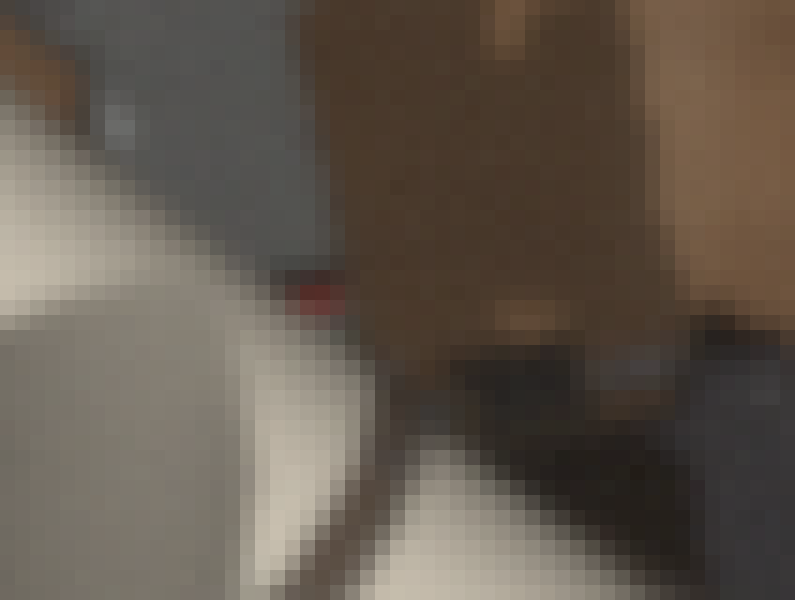

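carry_out --steps '[[[0, 0, 0, 0, 0, 0], [0, 0, 0, 0, 0, 0]]]'

```text
time_s: 12.68
tcp_pos: [0.4425, -0.2353, 0.0552]
ee_rot: [[-0.199, 0.34, -0.919], [0.98, 0.063, -0.189], [-0.006, -0.938, -0.346]]
wrist_force: [7.9, 1.7, 3.1]
gripper_width: 0.38
```

```bash
python3 - <<'E'
from h import *
np.set_printoptions(precision=3,suppress=True)
where();print(sense()['joint_velocities'])
wp([(-9.5,11.4,20),(-9.5,7,10),(-9.5,2,0)])
E
```

```text
t 12.68 cell rel bay mm: x -7.7 y -0.9 z 12.8 tilt 20.3 yaw 11.6 roll -0.4 F [7.9 1.7 3.1] w 0.38 j [-16.  19. -32. -24. -23. -42.]
[-0.06  -0.081 -0.08  -0.17   0.082  0.017]
(-9.5, 11.4, 20) [-0.19  0.06 -0.14] [ 0.005  0.006 -0.001]
(-9.5, 7, 10) [-0.18  0.06 -0.57] [-0.03   0.177 -0.001]
(-9.5, 2, 0) [-0.17  0.06 -1.07] [-0.064  0.348 -0.002]
```

carry_out --steps '[[[-0.15, 0.08, 0, 0, 0, 0], [-0.28, 0.12, -0.1, 0, 0, 0], [-0.3, 0.15, -0.3, -0.012, 0.09, -0.001], [-0.3, 0.15, -0.55, -0.03, 0.177, -0.001], [-0.3, 0.15, -0.55, -0.03, 0.177, -0.001], [-0.3, 0.15, -0.55, -0.03, 0.177, -0.001]]]'

```text
time_s: 13.42
tcp_pos: [0.4411, -0.2336, 0.0495]
ee_rot: [[-0.2, 0.173, -0.964], [0.98, 0.034, -0.197], [-0.001, -0.984, -0.176]]
wrist_force: [8.4, 1.0, 0.7]
gripper_width: 0.388
```

```bash
python3 - <<'E'
from h import *
np.set_printoptions(precision=3,suppress=True)
where();print(sense()['moment'])
wp([(-9.5,11.4,20),(-9.5,7,10),(-9.5,2,0)])
S=cap('side','sj.png');cv2.imwrite('pics/j.png',cv2.resize(S['image'][190:310,300:440,::-1],None,fx=5,fy=5,interpolation=2))
E
```

```text
t 13.43 cell rel bay mm: x -8.9 y 1.0 z 7.0 tilt 10.1 yaw 11.5 roll -0.1 F [8.4 1.  0.7] w 0.388 j [-12.  21. -33.  -9. -28. -59.]
[-0.035 -2.24  -0.022]
(-9.5, 11.4, 20) [-0.05 -0.12  0.44] [ 0.035 -0.168 -0.001]
(-9.5, 7, 10) [-0.04 -0.11 -0.  ] [ 0.     0.003 -0.001]
(-9.5, 2, 0) [-0.03 -0.11 -0.5 ] [-0.034  0.174 -0.002]
```

View pics/j.png

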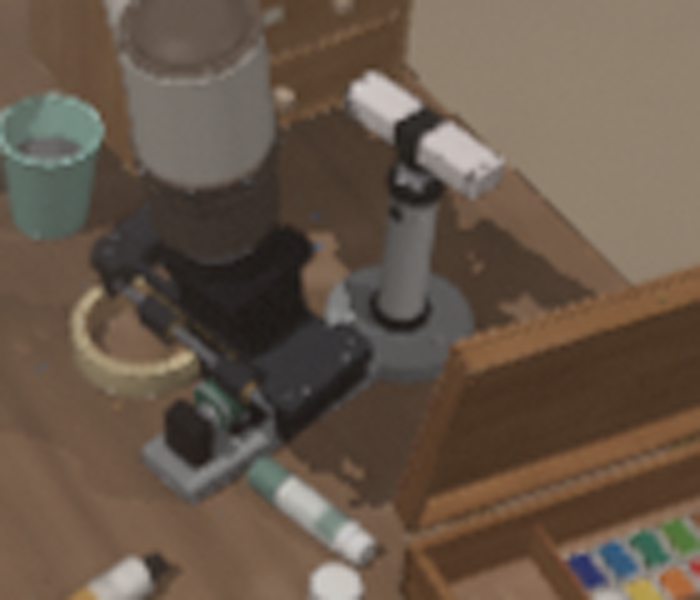

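carry_out --steps '[[[-0.05, -0.04, -0.2, -0.012, 0.06, 0], [-0.05, -0.06, -0.35, -0.023, 0.12, -0.001], [-0.05, -0.08, -0.5, -0.034, 0.174, -0.002], [-0.05, -0.08, -0.55, -0.034, 0.174, -0.002], [-0.05, -0.08, -0.55, -0.034, 0.174, -0.002], [-0.05, -0.08, -0.55, -0.034, 0.174, -0.002]]]'

```text
time_s: 14.22
tcp_pos: [0.441, -0.2339, 0.0438]
ee_rot: [[-0.197, 0.001, -0.98], [0.98, 0.001, -0.197], [0.001, -1.0, -0.002]]
wrist_force: [8.9, 3.0, 1.3]
gripper_width: 0.379
```

```bash
python3 - <<'E'
from h import *
np.set_printoptions(precision=3,suppress=True)
where();print(sense()['moment'])
wp([(-9.5,2,0),(-9.5,0,0)])
S=cap('side','sk.png');cv2.imwrite('pics/k.png',cv2.resize(S['image'][235:305,320:400,::-1],None,fx=8,fy=8,interpolation=2))
E
```

```text
t 14.22 cell rel bay mm: x -9.2 y 0.8 z 1.3 tilt 0.1 yaw 11.4 roll 0.1 F [8.9 3.  1.3] w 0.379 j [ -9.  24. -31.  -0. -36. -69.]
[ 0.595 -2.643 -0.018]
(-9.5, 2, 0) [-0.02 -0.08  0.07] [-0.001  0.001  0.002]
(-9.5, 0, 0) [-0.02 -0.08 -0.13] [-0.001  0.001  0.002]
```

View pics/k.png

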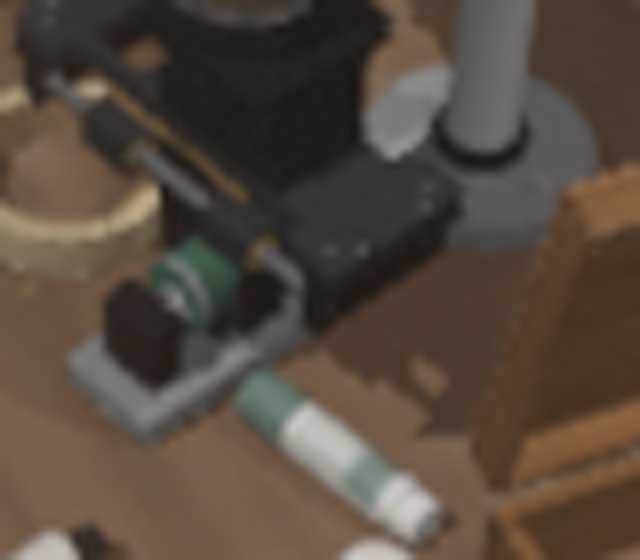

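carry_out --steps '[[[0, -0.02, -0.08, 0, 0, 0], [0, -0.02, -0.15, 0, 0, 0], [0, -0.02, -0.15, 0, 0, 0]]]'

```text
time_s: 14.65
tcp_pos: [0.441, -0.2343, 0.043]
ee_rot: [[-0.197, 0.002, -0.98], [0.98, 0.001, -0.197], [0.001, -1.0, -0.002]]
wrist_force: [7.6, 1.5, 7.1]
gripper_width: 0.383
```

```bash
python3 - <<'E'
from h import *
where();print(sense()['moment'])
E
```

```text
t 14.65 cell rel bay mm: x -9.2 y 0.3 z 0.5 tilt 0.1 yaw 11.4 roll 0.0 F [7.6 1.5 7.1] w 0.383 j [ -9.  24. -31.  -0. -36. -69.]
[ 0.60625521 -2.29451889 -0.02488214]
```

carry_out --steps '[[[0.1, 0.02, -0.15, 0, 0, 0], [0.2, 0.04, -0.15, 0, 0, 0], [0.3, 0.06, -0.15, 0, 0, 0], [0.4, 0.08, -0.15, 0, 0, 0], [0.4, 0.08, -0.15, 0, 0, 0]]]'

```text
time_s: 15.28
tcp_pos: [0.4418, -0.2346, 0.0421]
ee_rot: [[-0.196, -0.005, -0.981], [0.981, 0.001, -0.196], [0.001, -1.0, 0.005]]
wrist_force: [-1.2, -4.4, 15.6]
gripper_width: 0.381
```

```bash
python3 - <<'E'
from h import *
where();print(sense()['moment'])
E
```

```text
t 15.28 cell rel bay mm: x -8.5 y -0.1 z -0.4 tilt -0.3 yaw 11.3 roll 0.1 F [-1.2 -4.4 15.6] w 0.381 j [ -9.  24. -30.   0. -36. -69.]
[-1.21630567 -0.20776379 -0.15487905]
```

carry_out --steps '[[[0, 0, 0.1, 0, 0, 0], [0, 0, 0.17, 0, 0, 0], [0, 0, 0.17, 0, 0, 0]]]'

```text
time_s: 15.65
tcp_pos: [0.4428, -0.2343, 0.0423]
ee_rot: [[-0.196, -0.003, -0.981], [0.981, 0.001, -0.196], [0.001, -1.0, 0.002]]
wrist_force: [4.0, -4.3, 2.9]
gripper_width: 0.382
```

```bash
python3 - <<'E'
from h import *
where();print(sense()['moment'])
E
```

```text
t 15.65 cell rel bay mm: x -7.4 y 0.0 z -0.2 tilt -0.1 yaw 11.3 roll 0.1 F [ 4.  -4.3  2.9] w 0.382 j [ -9.  24. -30.  -0. -36. -69.]
[-1.31593564 -1.66022186 -0.01995455]
```

carry_out --steps '[[[0, -0.05, 0, 0, 0, 0], [0, -0.05, 0, 0, 0, 0], [0, -0.05, 0, 0, 0, 0], [0, -0.05, 0, 0, 0, 0]]]' --fingers 100

```text
time_s: 16.15
tcp_pos: [0.4385, -0.2325, 0.0406]
ee_rot: [[-0.194, -0.013, -0.981], [0.981, 0.005, -0.194], [0.008, -1.0, 0.012]]
wrist_force: [-0.3, 0.5, 0.6]
gripper_width: 0.599
```

```bash
python3 - <<'E'
from h import *
where()
S=cap('side','sl.png');cv2.imwrite('pics/l.png',cv2.resize(S['image'][235:305,320:400,::-1],None,fx=8,fy=8,interpolation=2))
E
```

```text
t 16.15 cell rel bay mm: x -11.4 y 2.6 z -1.9 tilt -0.7 yaw 11.2 roll 0.4 F [-0.3  0.5  0.6] w 0.599 j [ -9.  24. -30.  -0. -36. -69.]
```

View pics/l.png

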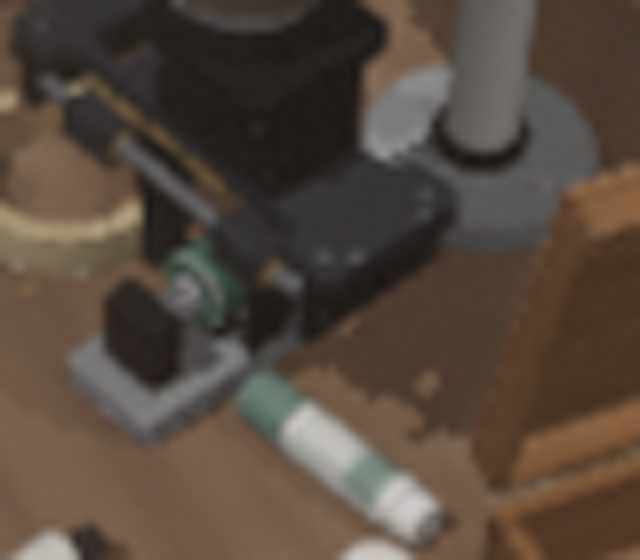

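carry_out --steps '[[[0, 0, 0.6, 0, 0, 0], [0, 0, 2, 0, 0, 0], [0, 0, 5, 0, 0, 0], [0, 0, 9, 0, 0, 0.17], [-2, 0, 13, 0, 0, 0.34], [-4, 0, 17, 0, 0, 0.51], [-6, 2, 21, 0, 0, 0.68], [-6, 6, 23, 0, 0, 0.85], [-6, 10, 23, 0, 0, 1.02], [-6, 14, 23, 0, 0, 1.19], [-6, 17, 23, 0, 0, 1.36], [-6, 17, 23, 0, 0, 1.571], [-6, 17, 23, 0, 0, 1.571]]]'

```text
time_s: 17.82
tcp_pos: [0.3788, -0.0623, 0.2719]
ee_rot: [[-0.981, -0.003, 0.194], [-0.194, -0.011, -0.981], [0.006, -1.0, 0.01]]
wrist_force: [0.3, 0.6, -0.6]
gripper_width: 0.607
```

```bash
python3 - <<'E'
from h import *
where()
S=cap('side','sm.png');T=cap('top','tm.png')
o=np.zeros((400,800,3),np.uint8)
o[:,:400]=cv2.resize(T['image'][195:245,375:425,::-1],(400,400),interpolation=2);o[:,400:]=cv2.resize(S['image'][240:290,330:380,::-1],(400,400),interpolation=2)
cv2.imwrite('pics/m.png',o)
E
```

```text
t 17.82 cell rel bay mm: x -36.0 y 181.2 z 229.4 tilt -0.6 yaw 101.2 roll 0.3 F [ 0.3  0.6 -0.6] w 0.607 j [ 16.  -4. -27.   1. -68.  -5.]
```

View pics/m.png

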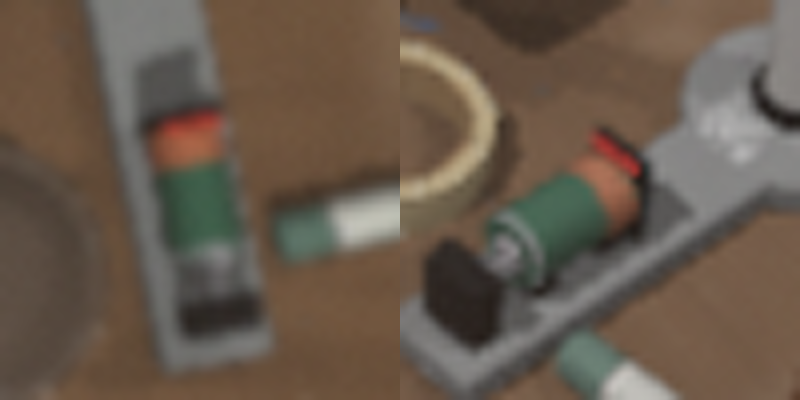

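```bash
python3 - <<'E'
from h import *
np.set_printoptions(precision=1,suppress=True)
S=cap('side');T=cap('top')
a=np.linspace(0,6.28,40)
for nm,e in(('home flat',0),('-3',-3),('-6',-6)):
    C=BAY+U*(-.0305+e/1000)+.017*(np.outer(np.cos(a),N)+np.outer(np.sin(a),[0,0,1]))
    p=(proj(S,C)-[329.5,239.5])*8+[400,0];q=(proj(T,C)-[374.5,194.5])*8
    print(nm,'side',p.mean(0),p.min(0),p.max(0),'top',q.min(0),q.max(0))
P=BAY+U*-.0305+[0,0,.017]; print((proj(S,P)-[329.5,239.5])*8+[400,0],(proj(T,P)-[374.5,194.5])*8)
cv2.imwrite('pics/m2.png',cv2.resize(cv2.imread('pics/sm.png')[250:285,335:375],(800,700)[0:2],interpolation=2)[:600])
print(sense()['tcp_pos'])
E
```

```text
home flat side [512.3 258.2] [485.1 222.3] [541.  295.3] top [173.1 253.4] [249.1 268.5]
-3 side [506.9 261.7] [479.8 225.8] [535.7 298.8] top [174.5 260.1] [250.5 275.1]
-6 side [501.6 265.2] [474.4 229.2] [530.4 302.3] top [175.9 266.7] [251.9 281.7]
[[514.5 230.6]] [[218.3 258.7]]
[ 0.4 -0.1  0.3]
```

View pics/m2.png

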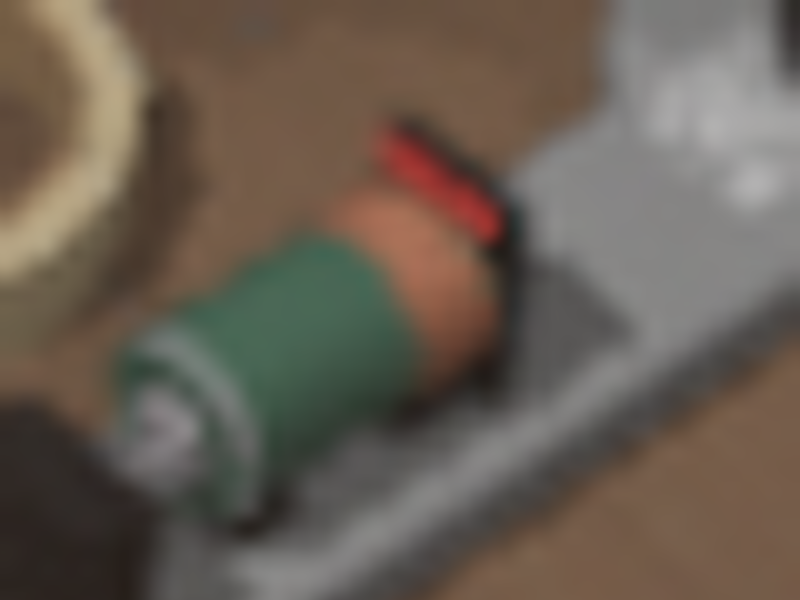

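```bash
python3 - <<'E'
from h import *
np.set_printoptions(precision=1,suppress=True)
S=cap('side');T=cap('top')
f=lambda P:((proj(S,P)-[334.5,249.5])*20)[0]
Z=np.array([0,0,1.])
for y in(-13,13):
    for x in (26,30.5): print('lip top corner',x,y,f(BAY+U*x/1000+N*y/1000+Z*.022))
for x in(-48,):
  for y in(-16,16): print('housing top',y,f(BAY+U*x/1000+N*y/1000+Z*.012))
for x in (-30.5,29): 
  for z in(0,2): print('cell top line',x,z,f(BAY+U*x/1000+Z*(.017+z/1000)), 'far-left tangent',f(BAY+U*x/1000+Z*(.012+z/1000)+N*.012))
print('nub side/right wall corner',f(BAY+U*.0305-N*.015+Z*.022))
E
```

```text
lip top corner 26 -13 [489.7 238.3]
lip top corner 30.5 -13 [509.1 225.7]
lip top corner 26 13 [381.4 151.8]
lip top corner 30.5 13 [400.8 139.3]
housing top -16 [173.2 504.6]
housing top 16 [ 41.3 392.9]
cell top line -30.5 0 [186.3 376.6] far-left tangent [135.8 356.1]
cell top line -30.5 2 [186.8 368.2] far-left tangent [136.2 347.8]
cell top line 29 0 [446.5 207.3] far-left tangent [395.2 188.3]
cell top line 29 2 [447.2 199. ] far-left tangent [395.8 180. ]
nub side/right wall corner [517.5 232.4]
```

carry_out --steps '[[[3, -3, 1, 0, 0, 0], [7, -6, 1, 0, 0, 0], [11, -9, 1, 0, 0, 0], [15, -11.5, 1, 0, 0, 0], [18.5, -13.2, 0.5, 0, 0, 0], [21.3, -14.2, 0, 0, 0, 0], [21.3, -14.2, 0, 0, 0, 0], [21.3, -14.2, 0, 0, 0, 0], [21.3, -14.2, 0, 0, 0, 0]]]'

```text
time_s: 19.25
tcp_pos: [0.5915, -0.2045, 0.2716]
ee_rot: [[-0.981, -0.004, 0.194], [-0.194, -0.012, -0.981], [0.007, -1.0, 0.011]]
wrist_force: [-0.8, 0.2, 0.2]
gripper_width: 0.605
```

```bash
python3 - <<'E'
from h import *
np.set_printoptions(precision=4,suppress=True)
s=sense();R=s['ee_rot'];print(s['time_s'],s['tcp_pos'],R,s['joints'].round(0))
M=np.array([.5922,-.2040,.181])
print('shift cm',(M-s['tcp_pos'])*100, Ro.from_matrix(np.stack([-U,[0,0,-1],-N],1)@R.T).as_rotvec(), np.linalg.det(np.stack([-U,[0,0,-1],-N],1)))
S=cap('side','sn.png');T=cap('top','tn.png')
o=np.zeros((400,800,3),np.uint8)
o[:,:400]=cv2.resize(T['image'][140:220,355:435,::-1],(400,400),interpolation=2);o[:,400:]=cv2.resize(S['image'][180:260,345:425,::-1],(400,400),interpolation=2)
cv2.imwrite('pics/n.png',o)
E
```

```text
19.25 [ 0.5915 -0.2045  0.2716] [[-0.981  -0.0045  0.1941]
 [-0.194  -0.0119 -0.9809]
 [ 0.0067 -0.9999  0.0108]] [ -4.  21.   4.   1. -73.  15.]
shift cm [ 0.0734  0.0474 -9.0641] [ 0.0119 -0.0045  0.0045] 0.9999999999999999
```

View pics/n.png

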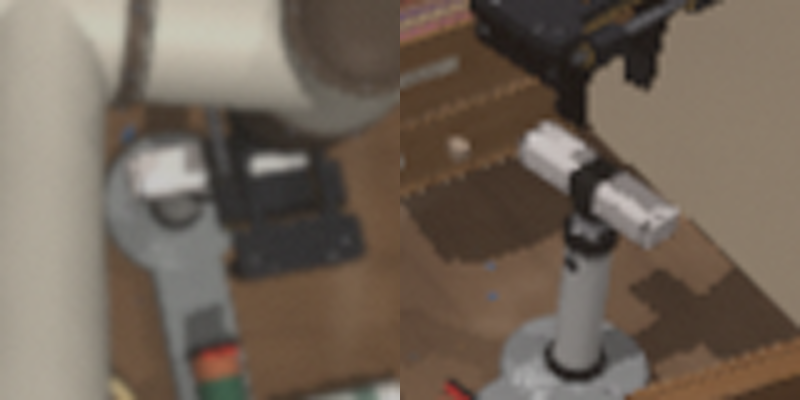

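carry_out --steps '[[[0.07, 0.05, -2, 0.012, -0.0045, 0.0045], [0.07, 0.05, -4.5, 0.012, -0.0045, 0.0045], [0.07, 0.05, -6.5, 0.012, -0.0045, 0.0045], [0.07, 0.05, -8, 0.012, -0.0045, 0.0045], [0.07, 0.05, -9, 0.012, -0.0045, 0.0045], [0.07, 0.05, -9, 0.012, -0.0045, 0.0045], [0.07, 0.05, -9, 0.012, -0.0045, 0.0045]]]'

```text
time_s: 20.23
tcp_pos: [0.5933, -0.2042, 0.1818]
ee_rot: [[-0.98, 0.001, 0.199], [-0.199, -0.0, -0.98], [-0.001, -1.0, 0.0]]
wrist_force: [0.7, 0.3, -0.1]
gripper_width: 0.608
```

carry_out --steps '[[[0, 0, 0, 0, 0, 0], [0, 0, 0, 0, 0, 0], [0, 0, 0, 0, 0, 0], [0, 0, 0, 0, 0, 0], [0, 0, 0, 0, 0, 0], [0, 0, 0, 0, 0, 0]]]' --fingers 255

```text
time_s: 20.98
tcp_pos: [0.5935, -0.204, 0.1812]
ee_rot: [[-0.98, 0.001, 0.199], [-0.199, 0.0, -0.98], [-0.001, -1.0, 0.0]]
wrist_force: [3.3, 0.9, -1.2]
gripper_width: 0.342
```

```bash
python3 - <<'E'
from h import *
np.set_printoptions(precision=4,suppress=True)
s=sense();R=s['ee_rot'];print(s['time_s'],s['tcp_pos'],s['gripper_width']*87,s['wrist_force'],s['moment'])
S=cap('side','so.png');T=cap('top','to.png')
o=np.zeros((400,800,3),np.uint8)
o[:,:400]=cv2.resize(T['image'][140:220,355:435,::-1],(400,400),interpolation=2);o[:,400:]=cv2.resize(S['image'][180:260,345:425,::-1],(400,400),interpolation=2)
cv2.imwrite('pics/o.png',o)
E
```

```text
20.975 [ 0.5935 -0.204   0.1812] 29.75299728933032 [ 3.2669  0.8988 -1.1809] [ 0.2755 -0.9415  0.0138]
```

View pics/o.png

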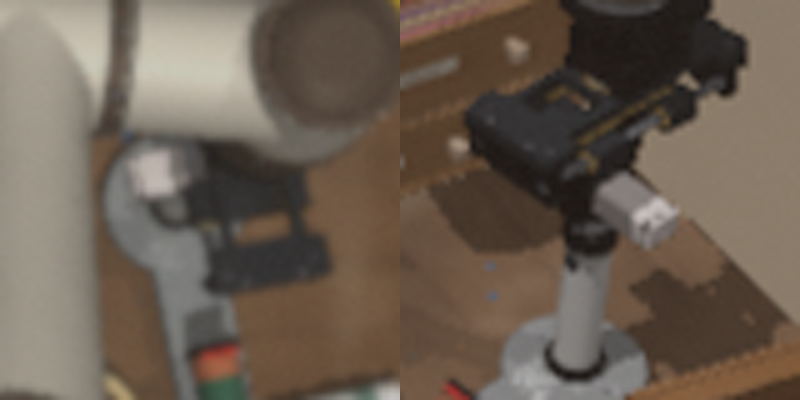

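carry_out --steps '[[[0.05, 0, 0.5, 0, 0, 0], [0.05, 0, 1.5, 0, 0, 0], [0.05, 0, 3, 0, 0, 0], [0.05, 0, 4.5, 0, 0, 0], [0.05, 0, 6, 0, 0, 0], [0.05, 0, 7.2, 0, 0, 0], [0.05, 0, 8, 0, 0, 0], [0.05, 0, 8.5, 0, 0, 0], [0.05, 0, 8.7, 0, 0, 0], [0.05, 0, 8.7, 0, 0, 0]]]'

```text
time_s: 22.32
tcp_pos: [0.5935, -0.204, 0.2653]
ee_rot: [[-0.98, -0.002, 0.198], [-0.198, 0.001, -0.98], [0.001, -1.0, -0.002]]
wrist_force: [5.8, -1.1, -7.7]
gripper_width: 0.345
```

```bash
python3 - <<'E'
from h import *
np.set_printoptions(precision=4,suppress=True)
s=sense();R=s['ee_rot'];print(s['time_s'],s['tcp_pos'],s['gripper_width']*87,s['wrist_force'],s['moment'])
S=cap('side','sp.png')
cv2.imwrite('pics/p.png',cv2.resize(S['image'][150:260,345:445,::-1],None,fx=5,fy=5,interpolation=2))
E
```

```text
22.325 [ 0.5935 -0.204   0.2653] 30.052659678567007 [ 5.8251 -1.0898 -7.679 ] [-0.3453 -1.9306  0.0385]
```

View pics/p.png

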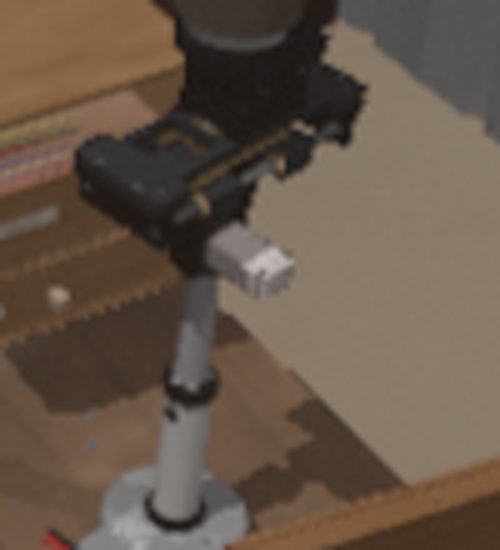

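carry_out --steps '[[[0, 0, 0.2, 0, 0, 0], [0, 0, 0.4, 0, 0, 0], [0, 0, 0.55, 0, 0, 0], [0, 0, 0.6, 0, 0, 0], [0, 0, 0.6, 0, 0, 0]]]'

```text
time_s: 23.0
tcp_pos: [0.5935, -0.204, 0.2718]
ee_rot: [[-0.98, -0.001, 0.198], [-0.198, 0.001, -0.98], [0.001, -1.0, -0.002]]
wrist_force: [5.0, -1.0, -6.5]
gripper_width: 0.342
```

```bash
python3 - <<'E'
from h import *
np.set_printoptions(precision=4,suppress=True)
s=sense();R=s['ee_rot'];print(s['time_s'],s['tcp_pos'],s['gripper_width']*87,s['wrist_force'],s['moment'])
S=cap('side','sq.png')
cv2.imwrite('pics/q.png',cv2.resize(S['image'][220:260,365:405,::-1],None,fx=10,fy=10,interpolation=2))
E
```

```text
23.0 [ 0.5935 -0.204   0.2718] 29.777076684019114 [ 4.9564 -0.9776 -6.4545] [-0.2269 -1.747   0.0256]
```

View pics/q.png

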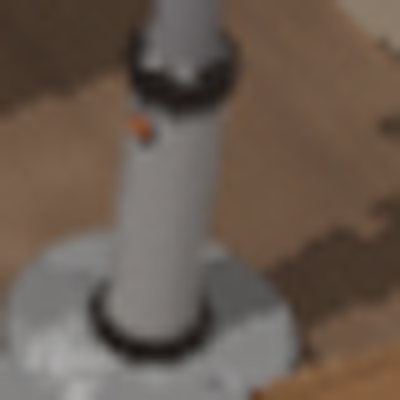

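carry_out --steps '[[[0, 0, 0, 0, 0, 0], [0, 0, -0.1, 0, 0, 0], [0, 0, -0.2, 0, 0, 0], [0, 0, -0.3, 0, 0, 0], [0, 0, -0.3, 0, 0, 0]]]'

```text
time_s: 23.68
tcp_pos: [0.5935, -0.204, 0.2707]
ee_rot: [[-0.98, -0.0, 0.199], [-0.199, 0.0, -0.98], [-0.0, -1.0, -0.0]]
wrist_force: [5.1, 0.5, -3.6]
gripper_width: 0.341
```

```bash
python3 - <<'E'
from h import *
s=sense();print(s['time_s'],s['tcp_pos'],s['gripper_width']*87,s['wrist_force'])
S=cap('side','sr.png')
cv2.imwrite('pics/r.png',cv2.resize(S['image'][220:260,365:405,::-1],None,fx=10,fy=10,interpolation=2))
E
```

```text
23.675 [ 0.5934933  -0.20399086  0.27068292] 29.659411795347655 [ 5.12734947  0.52059746 -3.61482455]
```

View pics/r.png

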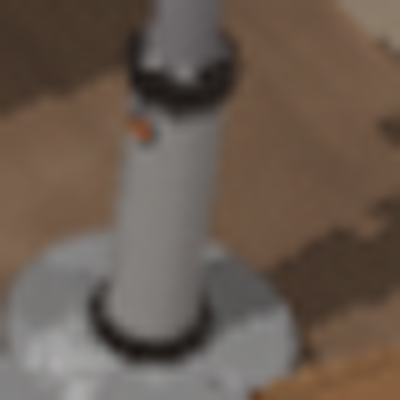

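carry_out --steps '[[[0, 0, 0, 0, 0, 0], [0, 0, 0, 0, 0, 0], [0, 0, 0, 0, 0, 0], [0, 0, 0, 0, 0, 0], [0, 0, 0, 0, 0, 0]]]' --fingers 80

```text
time_s: 24.35
tcp_pos: [0.593, -0.2041, 0.271]
ee_rot: [[-0.98, -0.001, 0.199], [-0.199, 0.0, -0.98], [0.001, -1.0, -0.0]]
wrist_force: [-0.0, 0.1, 0.6]
gripper_width: 0.68
```

carry_out --steps '[[[0, 0, 1, 0, 0, 0], [0, 0, 3, 0, 0, 0], [0, 0, 6, 0, 0, 0], [-1, 0, 9, 0, 0, 0], [-5, 2, 11, 0, 0, 0], [-9, 6, 11, 0, 0, 0], [-13, 10, 11, 0, 0, 0], [-17, 14, 11, 0, 0, 0], [-20, 18, 11, 0, 0, 0], [-20, 22, 11, 0, 0, 0], [-20, 22, 11, 0, 0, 0]]]'

```text
time_s: 25.72
tcp_pos: [0.3929, 0.0175, 0.3822]
ee_rot: [[-0.979, 0.002, 0.203], [-0.203, 0.001, -0.979], [-0.002, -1.0, -0.001]]
wrist_force: [-0.4, 0.7, -0.6]
gripper_width: 0.682
```

```bash
python3 - <<'E'
from h import *
np.set_printoptions(precision=4,suppress=True)
s=sense();print(s['time_s'],s['tcp_pos'],s['wrist_force'])
S=cap('side','su.png');T=cap('top','tu.png')
o=np.zeros((500,800,3),np.uint8)
o[:,:400]=cv2.resize(T['image'][150:250,360:440,::-1],(400,500),interpolation=2);o[:,400:]=cv2.resize(S['image'][180:280,335:415,::-1],(400,500),interpolation=2)
cv2.imwrite('pics/u.png',o)
M=np.array([.5922,-.2040,.186+.0895])
for y in(-60,60): print(y,(proj(S,M+N*y/1000)-[334.5,179.5])*5+[400,0],(proj(T,M+N*y/1000)-[359.5,149.5])*5)
E
```

```text
25.725 [0.3929 0.0175 0.3822] [-0.4225  0.6842 -0.6037]
-60 [[732.352  126.5171]] [[311.8633  72.5183]]
60 [[594.4814  36.5635]] [[124.3476 108.1107]]
```

View pics/u.png

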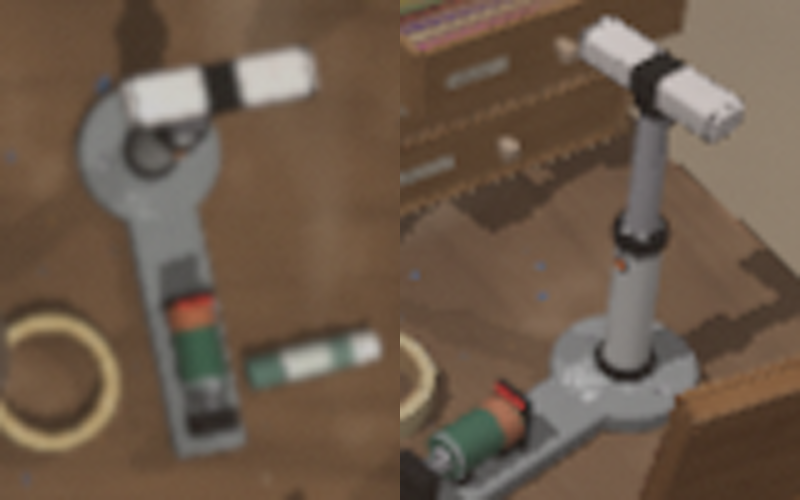

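View pics/su.png

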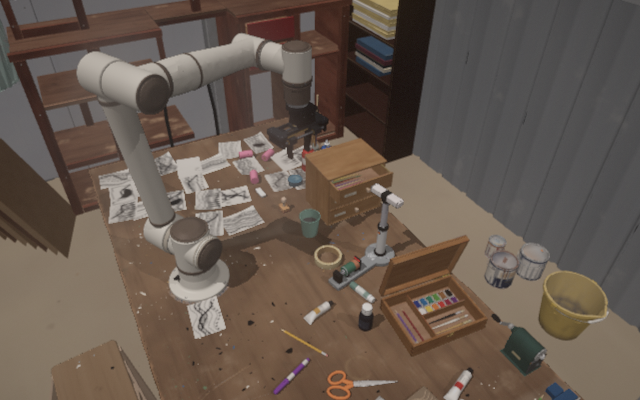

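The top and side views show the cell in the bay with its copper end under the red lip (side view about 345,262). The light bar is up at its predicted pixels, and the orange button is out of the tube at about (378,233). The tape and glue stick look unmoved, and the arm is clear of everything.

```bash
python3 - <<'E'
from h import *
a=cv2.imread('pics/side0.png').astype(int);b=cv2.imread('pics/su.png').astype(int)
for n,(x,y) in dict(tape=(328,257),glue=(362,292),pot=(310,222),ink=(366,316),stamp=(285,203),eraser=(260,192),tin=(295,180)).items(): print(n,np.abs(a-b)[y-8:y+8,x-8:x+8].mean().round(1))
print(ticket.finish_job())
E
```

```text
tape 0.8
glue 1.0
pot 18.0
ink 1.2
stamp 19.3
eraser 6.1
tin 1.6
the job is handed in; nothing more can be done
None
```

The lamp is ready and handed in at about 26 s of the 64 s allowed.

- **Cell:** I put the green cell in tilted against the spring plate, rolled it down level and let it go. In the pictures it then lies level, with its copper button end under the red lip and its flat end on the spring.
- **Mast:** I pulled the light bar up about 90.6 mm. When I let it down again it came to rest about 1 mm lower. After I let go, the bar was at the pixels expected for a locked mast, and the orange button showed out of the tube.

**Checks that disagreed or are less certain:**
- **Contact on the way in:** I felt an unexpected push of about 6 N, source not identified, and the cell slipped about 1.5 mm in the grip. I allowed for that before seating it.
- **Position offset:** camera and arm disagreed by 1 to 2 mm sideways, so "home" is good to about that much.
- **Things left alone:** comparing the picture before and after showed no change at the tape, glue stick, ink bottle or tin. It did show a change at the pot and stamp, and a smaller one at the eraser. I put that down to the arm's moved shadow, because the arm passed well above them, but did not check further. I did not compare the red paint bottle or the chest.

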